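Ready the coupon test cell for a run

TASK

Get the test cell ready for a run: lay every copper coupon flat in the grey sample tray in the white cell and, once all are in, use the orange T-handle hex key to tighten both hold-down screws (deep in the two round bores of the cell) clockwise to their stops, then stand the key back in its blue stand. Also turn the brass castle nut on the grey drive clockwise just to the next slot that lines up with the cross hole, and only then push the red-tabbed lock pin fully home through it. Leave the glassware where it is.

Things in the scene. Friction and masses are not known exactly. Their poses are not given: they have to be found in the camera images.
- cell: Test cell, fixed. Origin: centre of its underside on the bench, z up. Yellow base 150 (x) x 270 (y) x 35 mm high; on it, centred, a white block 120 x 240 mm whose flat top is 80 mm above the bench. In the block's middle is the grey sample tray; at its two y ends, 95 mm from the centre, are the two screw bores.
- tray (a point): Centre of the floor of the grey sample tray, 66 mm above the bench; axes as the cell's. The tray is an open recess 90 mm (x) by 140 mm (y), 14 mm deep below the white top: three coupons fit side by side along y, long sides along y.
- bore_a (a point): Centre of the mouth of the round bore at the cell's +y end, in the white top 80 mm above the bench. Bore: 24 mm diameter, upright. 25 mm below the mouth lies the face of a socket-head screw with a hexagonal socket 17.8 mm across flats and 12 mm deep (floor 37 mm below the mouth).
- bore_b (a point): Centre of the mouth of the round bore at the cell's -y end, in the white top 80 mm above the bench. Bore: 24 mm diameter, upright. 25 mm below the mouth lies the face of a socket-head screw with a hexagonal socket 17.8 mm across flats and 12 mm deep (floor 37 mm below the mouth).
- screw_a (a joint): Hold-down screw in bore_a: its turn in rad, clockwise from above positive. Starts at 0 to 0.2; hard stop (tight) at 1.0; above 0.88 will do. Friction 0.10 N m, stays where left. How its hex socket lies is NOT told by this value and differs per screw: rest the key lightly on it and turn until it drops in.
- screw_b (a joint): Hold-down screw in bore_b: its turn in rad, clockwise from above positive. Starts at 0 to 0.2; hard stop (tight) at 1.0; above 0.88 will do. Friction 0.10 N m, stays where left. How its hex socket lies is NOT told by this value and differs per screw: rest the key lightly on it and turn until it drops in.
- key_grip (a point): Loose T-handle hex key, 200 g, standing upright. Gripping point on its axis in the orange handle, 86 mm above its tip; z up along the key. Handle: flat bar 16 mm thick (x) by 60 mm (y), from 61 to 105 mm above the tip; grip across its 16 mm. Under it a steel collar, 36 mm diameter, 55 to 61 mm above the tip: keep fingertips above it.
- key_tip (a point): Lower end of the hex key. Shaft: hexagon 17 mm across flats (19.6 over corners); the last 4 mm is a cone down to 9 mm diameter. On an unaligned socket the cone enters and the tip stops about 29 to 31 mm below the bore's mouth; aligned, it drops on to 37 mm below. The fit leaves about 5 degrees of play either way.
- stand_hole (a point): Centre of the mouth of the hole in the fixed blue key stand, a block 70 x 70 mm, its top 62 mm above the bench. The hole is round, 24 mm in diameter, right through. The key hangs in it with its collar on the stand's top, the tip 55 mm below the mouth.
- drive: Grey drive unit, fixed. Origin: on the bench under the spindle's axis, z up. Body 110 mm wide (y), from x = -60 to +140 mm, 50 mm high. The upright spindle, 18 mm thick, ends 106 mm above the bench; its cross hole runs along the drive's x axis (red stripe on the spindle's end). The lock pin slides on a rail on the +x side.
- nut_mid (a point): On the spindle's axis, 72 mm above the bench (fixed to the drive): middle of the hexagonal part of the brass castle nut. Hexagon 36 mm across flats from 58 to 84 mm above the bench, on a round flange 60 mm in diameter whose top is 58 mm above the bench; above it a crown 32 mm in diameter with six 7 mm slots up to 99 mm.
- nut (a joint): Turn of the castle nut in rad, clockwise (tightening) from above positive. At 0 and every 1.047 rad (60 degrees) a slot lines up with the cross hole. Starts at 0.12 to 0.75: the next slot is at 1.047. At 0 a pair of hexagon flats faces the drive's +x and -x, others every 60 degrees; each slot is above the middle of a flat. Friction 0.15 N m, stays where left.
- pin_tab (a point): Middle of the upright red tab on the lock pin's black carriage, 94 mm above the bench. Tab: 20 mm (drive's x) by 14 mm (drive's y), from 76 to 110 mm above the bench. A 4 mm steel pin points from it at the nut, its end 52 mm nearer the nut than the tab. When the pin is out, the tab's middle is 104 mm from the spindle's axis towards the drive's +x.
- pin (a joint): Travel of the lock pin towards the nut in m: 0 out, 0.060 fully home (stop). About 2 N of friction, stays where left. The pin meets the nut's crown at about 0.036: the nut's slot must be lined up first.
- coupon1_mid (a point): Loose copper coupon, 40 mm (x, long) x 24 mm (y) x 8 mm thick, 69 g, lying flat; centre of it, 4 mm above what it lies on, axes along its sides. May be absent.
- coupon2_mid (a point): Loose copper coupon, 40 mm (x, long) x 24 mm (y) x 8 mm thick, 69 g, lying flat; centre of it, 4 mm above what it lies on, axes along its sides. May be absent.
- coupon3_mid (a point): Loose copper coupon, 40 mm (x, long) x 24 mm (y) x 8 mm thick, 69 g, lying flat; centre of it, 4 mm above what it lies on, axes along its sides. May be absent.
- beaker: Bystander: glass beaker, 70 mm diameter, 90 mm high; origin at the centre of its underside.
- reagent: Bystander: amber bottle, 60 mm diameter, 120 mm high; origin at the centre of its underside.
- dish: Bystander: flat closed glass dish, 90 mm diameter, 14 mm high; origin at the centre of its underside.
Things that resemble listed ones, but are neither listed nor needed, are in the scene too. What is shaped like the part that bears key_grip but green is not meant.

How it is judged:
By the outcome, as a careful person would: the job done as asked, in the order asked, and still so for the second after the job is handed in, with the robot touching nothing.
Of coupon1, coupon2, coupon3 only 2 to 3 are there at a start; the rules pass over those that are not, and their reading is None.
At some moment in a run one of coupon1, coupon2, coupon3 may be knocked a few centimetres aside while the robot is not near it.
It also fails if it takes over 210 s, if anything falls off the work surface, if the arm or the gripper's body presses on something with over 40 N, if the wrist force passes 120 N, or if a joint passes its speed limit or range.

ROBOT

A 7-joint arm with a two-finger parallel gripper is mounted at the origin on the work surface. World frame = base frame: x ahead of the robot, y to its left, z up, the work surface at z = 0. Lengths are in m, angles in rad, forces in N, time in s.
With the tool pointing down it reaches from about 0.4 to 0.925 m from the base axis. Payload 4.1 kg.
Tool frame: the origin (TCP) lies between the finger pads; the fingertips stand 25 mm ahead of it and the grasp point (between the pads) lies 6 mm ahead of it (r.tip_reach is the distance from the TCP to the fingertips, in m); x points along the fingers, y is the direction in which the jaws open and shut, and the axes are right-handed (so a half turn about x gives the same grasp; the last joint's range is limited). The gripper opens to 85 mm and grips with 20 to 120 N. Pads are 22 mm wide; open, the fingers measure 114 mm over their backs; the gripper's body (76 mm by 85 mm) begins 54 mm behind the grasp point. The pads swing forward as they close: fully open they stand 13 mm farther back than shut.
Start: joints at [-1.373, 0.398, 0.045, 1.537, -0.019, 1.207, -0.051], TCP at [0.19, 0.622, 0.256] pointing down, gripper open.
Joint ranges: [-2.82, 2.82], [-0.49, 2.23], [-1.37, 1.46], [0, 2.46], [-1.36, 4.5], [0.23, 2], [-2.94, 2.94]. Speed limits (rad/s): [2.57, 2.57, 3.14, 3.14, 3.14, 3.14, 3.14].

INTERFACE

Orientations are given as [roll, pitch, yaw] about the fixed x, y, z axes, in that order (R = Rz(yaw) Ry(pitch) Rx(roll)).
In Python, from workcell import get_obs, eyes, job_done, r gives the robot as it stands. The module is installed in compiled form; this text tells all that it offers.
- The arm moves only by the tool jog_arm, never from a script. Its argument "deltas" is a list of rows, each an object of numbers: "jaw": the gripper's target within -1 to 1 (shut at 1, half-way at 0, fully open at -1); "dx", "dy", "dz": the shift along the tool's x, y, z in mm; "rx", "ry", "rz": the turn, a rotation vector about the tool's x, y, z in degrees. In form: [{"jaw": .., "dx": .., "dy": .., "dz": .., "rx": .., "ry": .., "rz": ..}, ...]. A call has 1 to 20 rows; each row shifts and turns the commanded pose from where the row before left it, along the tool's axes as they then stand; what a row does not reach is not made up. A row lasts 1/8 s, in which the tool goes at most 62.5 mm and 10.7 degrees, less where a joint would pass 70% of its speed; a pose out of reach is approached as far as the arm can. A call is refused whole if a number of a shift passes 62.5 or a number of a turn 10.7, either way. A call with a gripper value outside its range is refused whole. The fingers move at their own pace and stop on an object; "newtons" is the grip in N (left out, the last holds). Time passes only in rows, so rows that do not move let the fingers close. It gives the time, the measured TCP pose, the force and the opening at its end, in the units of the state.
- get_obs(): the state, without advancing time (a new reading comes with each control period).
- eyes.capture(name): name is "scene" or "side" or "wrist"; returns (picture, depth): 384x512x3 uint8, red, green, blue; 384x512 float32, m along the optical axis (not along the pixel's ray), 0 where there is no reading.
- eyes.camera_model(name): a dict with "vertical_fov" (degrees; the focal length in pixels is half the picture's height over the tangent of half this angle, whatever the lens; pixels are square), "cx", "cy" (the principal point, pixels), "world_from_camera" (4x4, takes a point from camera to world coordinates); the wrist camera has in their place "hand_eye" (4x4, takes a point from camera to tool coordinates, whose origin is the TCP and whose axes are the tool frame's). Camera axes: x right, y up, looking along -z (the intrinsics and any distortion apply to the point x, -y, -z); pixel columns grow to the right and rows downward; lengths in m; the calibration is good to about 2 mm. The wrist camera is an equidistant fisheye: a pixel r from the principal point sees the ray r / f radians off the axis. A picture is of the moment at which its call begins: read the wrist's pose just before it. camera_model takes no time and is no camera call.
- job_done(): hands the job in, once; it reports no verdict.
The state is a dict: "t": time; "joints": joint angles; "joint_vel": joint speeds; "effort": joint torques, N m; "eef_pos": TCP position; "ee_rot": TCP orientation; "contact_force": force on the tool from outside, world axes, zero at the start; "wrist_torque": the same for the moment, N m; "grip_width": finger opening in m.
Only numpy, scipy, OpenCV 4.12 (cv2) and the standard library are available. Lean on these libraries where they do the work, as an engineer would, in place of code of your own. Each camera call takes 0.05 s, during which the arm holds its last target. There are 200 camera calls.

## Working session

There is one attempt and no reset: what is moved stays moved. The work goes in short steps, Python scripts to look and compute and a tool call to move; the robot and the scene stay as the last step left them, time stands still between calls to the robot, and variables do not carry over. Pictures are saved under pics/ and viewed, about 12 in all and at most 16, crops included, and the job is handed in when it is done.

Besides the shell and the picture viewer there is one more tool, called after "Emit:" as name(argument=value, ...), one argument or row to a line, values as JSON. jog_arm: Moves the arm, as the interface text tells. Its arguments: {"type":"object","properties":{"deltas":{"type":"array"},"newtons":{"type":"number"}},"required":["deltas"]}

```bash
mkdir -p pics; cat > h.py <<'E'
import numpy as np, cv2
from scipy.spatial.transform import Rotation as R
from workcell import get_obs, eyes, job_done, r
def cap(n):
    o=get_obs(); im,d=eyes.capture(n); m=eyes.camera_model(n)
    f=192/np.tan(np.radians(m["vertical_fov"])/2)
    if n=="wrist":
        T=np.eye(4); T[:3,:3]=rot(o); T[:3,3]=o["eef_pos"]; T=T@np.array(m["hand_eye"])
    else: T=np.array(m["world_from_camera"])
    return dict(im=im,d=d,f=f,cx=m["cx"],cy=m["cy"],T=T,n=n,m=m)
def rot(o):
    e=np.array(o["ee_rot"]); return R.from_euler('xyz',e).as_matrix() if e.size==3 else R.from_quat(e).as_matrix()
def cloud(c):
    v,u=np.mgrid[0:384,0:512]; x=(u-c["cx"])/c["f"]; y=(v-c["cy"])/c["f"]
    if c["n"]=="wrist":
        rr=np.hypot(x,y)+1e-9; k=np.tan(np.minimum(rr,1.5))/rr; x=x*k;y=y*k
    d=c["d"]; P=np.stack([x*d,-y*d,-d,np.ones_like(d)],-1)@c["T"].T
    P=P[...,:3].copy(); P[d<=0]=np.nan; return P
def save(im,name,s=1): cv2.imwrite("pics/"+name,cv2.resize(im[...,::-1],None,fx=s,fy=s,interpolation=cv2.INTER_CUBIC))
E
python3 - <<'E'
from h import *
print(get_obs(),r.tip_reach)
for n in("scene","side","wrist"):
    c=cap(n); print(n,{k:v for k,v in c["m"].items()}); np.save(f"{n}0.npy",cloud(c)); np.save(f"{n}0im.npy",c["im"]); save(c["im"],n+"0.png",1.5)
E
```

```text
{'t': 0.0, 'joints': array([-1.37301282,  0.39917206,  0.04504823,  1.53787195, -0.01871893,
        1.20687713, -0.05066211]), 'joint_vel': array([ 2.26932708e-03,  5.96241132e-05,  1.44079867e-03, -3.59345745e-04,
       -9.05289619e-04, -2.22269230e-04,  7.64715615e-04]), 'effort': array([ 4.92172912e-04, -4.75138414e+01,  1.36453047e+00, -2.54223400e+01,
        1.14658262e-02,  9.52716800e-03, -1.59585017e-06]), 'eef_pos': array([0.18990005, 0.62103967, 0.25528016]), 'ee_rot': array([-1.50803053,  1.56888973, -1.80468391]), 'contact_force': array([ 0.1990678 ,  0.44666832, -0.1494192 ]), 'wrist_torque': array([ 0.01500108, -0.02434719,  0.02325349]), 'grip_width': 0.08546394334304101} 0.025
scene {'vertical_fov': 46.02018160036473, 'cx': 259.7688495088703, 'cy': 196.1022422790262, 'world_from_camera': array([[-0.49497225, -0.73664927,  0.46081484,  1.17912001],
       [ 0.86885441, -0.41367164,  0.27197021,  0.32340644],
       [-0.00972063,  0.53499871,  0.84479695,  1.24572613],
       [ 0.        ,  0.        ,  0.        ,  1.        ]])}
side {'vertical_fov': 51.87713601793042, 'cx': 248.945923834277, 'cy': 193.45315107587902, 'world_from_camera': array([[ 0.99318301,  0.09231944, -0.07116622,  0.50039801],
       [-0.11577836,  0.71045546, -0.69415302, -0.75360214],
       [-0.01352339,  0.69766049,  0.71630089,  0.80570632],
       [ 0.        ,  0.        ,  0.        ,  1.        ]])}
wrist {'vertical_fov': 65.70646984690485, 'cx': 257.4804017779801, 'cy': 191.43987634776786, 'hand_eye': array([[ 1.57806279e-03,  3.06653612e-01, -9.51819874e-01,
        -1.17622239e-01],
       [ 9.99998512e-01,  1.79282041e-04,  1.71570060e-03,
         6.52748200e-04],
       [ 6.96769996e-04, -9.51821165e-01, -3.06652873e-01,
        -7.82419046e-02],
       [ 0.00000000e+00,  0.00000000e+00,  0.00000000e+00,
         1.00000000e+00]])}
```

View pics/scene0.png

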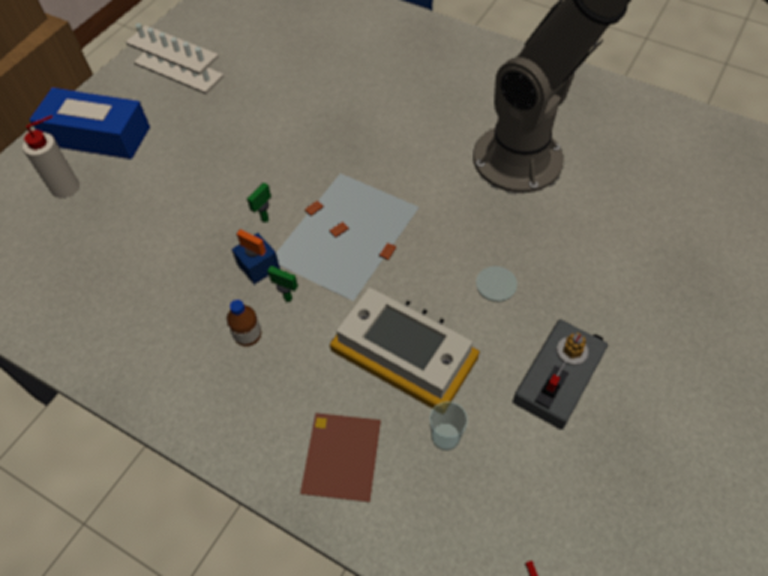

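View pics/side0.png

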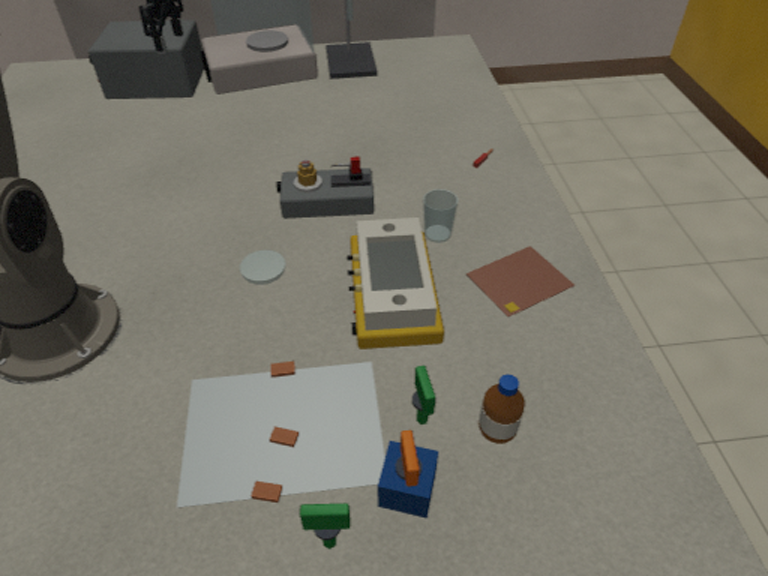

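The scene view shows three coupons at (314,208), (339,229) and (388,250). The orange key stands in the blue stand at (250,243), with green decoys at (260,198) and (283,280). The cell is at (405,345) and the drive at (562,372). Candidates for the key are orange (250,243), green (260,198) and green (283,280), so orange is the one. For the coupons, the yellow patch at (321,423) on the red mat is not one.

```bash
cat > m.py <<'E'
from h import *
def blobs(n,mask,P,minn=12):
    k,l,s,c=cv2.connectedComponentsWithStats(mask.astype(np.uint8))
    for i in range(1,k):
        if s[i,4]<minn: continue
        Q=P[l==i]; Q=Q[~np.isnan(Q[:,0])]
        if len(Q)<8: continue
        zt=np.percentile(Q[:,2],90); T=Q[abs(Q[:,2]-zt)<.006]
        (cx,cy),(w,h),a=cv2.minAreaRect((T[:,:2]*1000).astype(np.float32))
        print(n,"px",c[i].round(),"n",s[i,4],"med",np.median(Q,0).round(3),"z90",zt.round(3),"rect",round(cx),round(cy),round(w),round(h),round(a))
E
python3 - <<'E'
from m import *
for n in("scene","side"):
    im=np.load(n+"0im.npy"); P=np.load(n+"0.npy"); hsv=cv2.cvtColor(im,cv2.COLOR_RGB2HSV); H,S,V=[hsv[...,i].astype(int) for i in range(3)]
    Z=P[...,2]; X=P[...,0];Y=P[...,1]; W=(X>.2)&(X<1.05)&(abs(Y)<.75)
    print("table z",np.nanmedian(Z[W]))
    print("orange/red"); blobs(n,((H<16)|(H>172))&(S>110)&(V>60)&W,P)
    print("blue"); blobs(n,(H>100)&(H<125)&(S>120)&W,P)
    print("white"); blobs(n,(abs(Z-.08)<.006)&(S<60)&(V>120)&W,P,100)
    print("tray"); blobs(n,(abs(Z-.066)<.005)&W,P,100)
    print("drive"); blobs(n,(abs(Z-.05)<.006)&(V<130)&W,P,100)
    print("brass"); blobs(n,(H>14)&(H<28)&(S>90)&(Z>.04)&W,P)
    print("hi"); blobs(n,(Z>.085)&W,P,8)
    print("stand"); blobs(n,(abs(Z-.062)<.005)&W,P,30)
E
```

```text
table z -0.00014184004955963836
orange/red
scene px [209. 138.] n 57 med [ 0.382 -0.353  0.007] z90 0.01 rect 382 -351 27 35 76
scene px [226. 153.] n 62 med [ 0.408 -0.266  0.008] z90 0.011 rect 408 -265 23 37 67
scene px [168. 160.] n 134 med [ 0.582 -0.367  0.108] z90 0.113 rect 583 -369 18 56 1
scene px [258. 167.] n 63 med [ 0.407 -0.137  0.007] z90 0.011 rect 406 -137 39 23 1
scene px [163. 213.] n 162 med [ 0.739 -0.272  0.083] z90 0.095 rect 738 -276 21 38 78
scene px [370. 253.] n 36 med [0.572 0.312 0.109] z90 0.112 rect 574 310 13 18 80
scene px [228. 305.] n 2322 med [0.863 0.024 0.001] z90 0.005 rect 858 21 158 127 23
scene px [354. 379.] n 51 med [0.871 0.411 0.011] z90 0.015 rect 870 411 24 12 49
blue
scene px [170. 175.] n 378 med [ 0.6   -0.348  0.057] z90 0.063 rect 583 -370 71 69 70
scene px [158. 204.] n 66 med [ 0.734 -0.285  0.118] z90 0.121 rect 733 -288 27 21 36
white
scene px [270. 225.] n 1468 med [0.618 0.031 0.08 ] z90 0.083 rect 614 19 242 121 88
tray
scene px [269. 225.] n 1152 med [0.611 0.019 0.066] z90 0.069 rect 610 18 140 88 87
drive
scene px [374. 
[... 4726 characters left out ...]
0.065 rect 724 150 22 60 75
side px [262. 176.] n 601 med [0.617 0.024 0.066] z90 0.067 rect 616 27 131 90 88
side px [236. 181.] n 33 med [0.545 0.018 0.062] z90 0.065 rect 543 20 12 24 71
side px [237. 191.] n 37 med [ 0.543 -0.023  0.063] z90 0.065 rect 541 -20 15 21 82
side px [266. 212.] n 126 med [ 0.611 -0.102  0.062] z90 0.066 rect 610 -102 5 116 87
side px [277. 267.] n 53 med [ 0.61  -0.268  0.062] z90 0.064 rect 608 -266 10 29 5
side px [332. 279.] n 80 med [ 0.721 -0.316  0.061] z90 0.066 rect 725 -307 25 58 59
side px [271. 315.] n 803 med [ 0.574 -0.382  0.062] z90 0.064 rect 581 -373 71 70 69
side px [217. 355.] n 100 med [ 0.466 -0.447  0.061] z90 0.064 rect 465 -448 12 30 81
```

Emit:
jog_arm(
  deltas=[
    {"jaw": -1,"rx": -8.5},
    {"rx": -8.5},
    {"dz": 40,"dy": -44},
    {"dz": 40,"dy": -44},
    {"dz": 40,"dy": -44},
    {"dz": 40,"dy": -44},
    {"dz": 40,"dy": -44},
    {"dz": 40,"dy": -44},
    {"dz": 40,"dy": -44},
    {},
  ],
)

```text
invalid input
```

```bash
cat >> h.py <<'E'
def st():
    o=get_obs(); M=rot(o); d=np.degrees(np.arctan2(M[1,2],M[0,2]))
    print("t",round(o["t"],2),"p",np.round(np.array(o["eef_pos"])*1000,1),"yaw",d.round(2),"down err y,z mm/m",(M[2,1:]*1000).round(1),"F",np.round(o["contact_force"],1),"w",round(o["grip_width"]*1000,1),"q",np.round(o["joints"],2))
    return o,M,d
def go(x,y,z,yaw=None):
    "print tool-frame deltas from the present pose to a world target (mm,deg); shift is before the turn"
    o=get_obs(); M=rot(o); v=M.T@(np.array([x,y,z])-np.array(o["eef_pos"])*1000)
    d=np.degrees(np.arctan2(M[1,2],M[0,2])); print("GO dx,dy,dz",v.round(1),"rx",None if yaw is None else round((d-yaw+180)%360-180,1))
E
python3 - <<'E'
from h import *
st(); c=cap("wrist"); P=cloud(c); np.save("w1.npy",P); np.save("w1im.npy",c["im"])
save(c["im"],"w1.png",1.5)
Z=P[...,2]
for lo,hi in((.102,.11),(.094,.1015),(.047,.053),(.055,.061)):
    m=(Z>lo)&(Z<hi); Q=P[m]
    v,u=np.nonzero(m); print(lo,len(Q),np.median(Q,0).round(4) if len(Q) else '', np.median(u),np.median(v), cv2.minAreaRect((Q[:,:2]*1000).astype(np.float32)))
E
```

```text
t 0.15 p [189.9 621.2 255.5] yaw -17.0 down err y,z mm/m [-1.5  0.1] F [ 0.3 -0.9  0.4] w 85.3 q [-1.37  0.4   0.05  1.54 -0.02  1.21 -0.05]
0.102 576 [0.1263 0.8452 0.1062] 448.0 66.0 ((283.8999938964844, 874.7080078125), (455.23040771484375, 63.047454833984375), 14.191641807556152)
0.094 550 [0.128  0.8453 0.0976] 443.0 68.0 ((356.26141357421875, 602.89794921875), (457.21966552734375, 633.7964477539062), 14.98703670501709)
0.047 1162 [0.3532 0.8441 0.0505] 418.0 230.5 ((502.6950988769531, 371.46319580078125), (448.06268310546875, 1350.213134765625), 24.373769760131836)
0.055 1203 [0.2053 0.8725 0.0589] 461.0 122.0 ((408.1549377441406, 692.4803466796875), (404.75506591796875, 727.6494140625), 36.059234619140625)
```

View pics/w1.png

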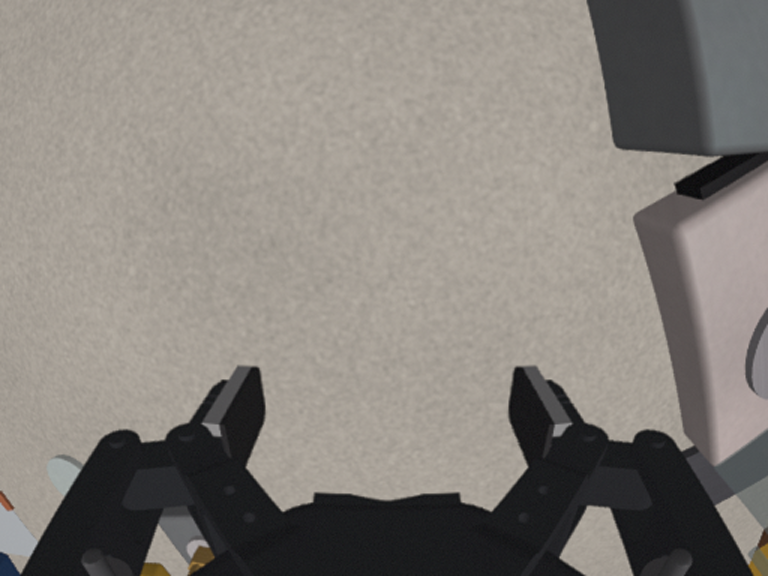

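The wrist view shows bare bench, with the fingers at the bottom (240,390) and (530,390). The move was refused, so rows probably need every key.

Emit:
jog_arm(
  deltas=[
    {"jaw": -1,"dx": 0,"dy": 0,"dz": 0,"rx": -8.5,"ry": 0,"rz": 0},
    {"jaw": -1,"dx": 0,"dy": 0,"dz": 0,"rx": -8.5,"ry": 0,"rz": 0},
    {"jaw": -1,"dx": 0,"dy": -44,"dz": 40,"rx": 0,"ry": 0,"rz": 0},
    {"jaw": -1,"dx": 0,"dy": -44,"dz": 40,"rx": 0,"ry": 0,"rz": 0},
    {"jaw": -1,"dx": 0,"dy": -44,"dz": 40,"rx": 0,"ry": 0,"rz": 0},
    {"jaw": -1,"dx": 0,"dy": -44,"dz": 40,"rx": 0,"ry": 0,"rz": 0},
    {"jaw": -1,"dx": 0,"dy": -44,"dz": 40,"rx": 0,"ry": 0,"rz": 0},
    {"jaw": -1,"dx": 0,"dy": -44,"dz": 40,"rx": 0,"ry": 0,"rz": 0},
    {"jaw": -1,"dx": 0,"dy": -44,"dz": 40,"rx": 0,"ry": 0,"rz": 0},
    {"jaw": -1,"dx": 0,"dy": 0,"dz": 0,"rx": 0,"ry": 0,"rz": 0},
  ],
)

```text
t: 1.45
eef_pos: [0.474, 0.3076, 0.2564]
ee_rot: [-0.872, 1.568, -0.883]
contact_force: [-0.3, 0.5, -1.3]
grip_width: 0.0857
```

```bash

python3 - <<'E'
from h import *
st(); c=cap("wrist"); P=cloud(c); np.save("w2.npy",P); np.save("w2im.npy",c["im"])
save(c["im"],"w2.png",1.5)
Z=P[...,2]; W=(P[...,0]<.7)&(P[...,0]>.35)&(abs(P[...,1]-.315)<.1)
for lo,hi in((.102,.113),(.094,.1015),(.047,.053),(.055,.061)):
    k,l,s,cc=cv2.connectedComponentsWithStats((W&(Z>lo)&(Z<hi)).astype(np.uint8))
    for i in range(1,k):
        if s[i,4]>60: Q=P[l==i]; print(lo,s[i,4],cc[i].round(),np.mean(Q,0).round(4), [np.round(a,1) for a in cv2.minAreaRect((Q[:,:2]*1000).astype(np.float32))])
E
```

```text
t 1.45 p [474.  307.6 256.4] yaw -0.63 down err y,z mm/m [-2.5  2.1] F [-0.3  0.5 -1.3] w 85.7 q [-0.81  0.25  0.19  1.75 -0.05  1.15  0.95]
0.102 297 [267. 178.] [0.4694 0.3164 0.1062] [array([469.8, 316.3]), array([16.9, 18.3]), np.float64(89.8)]
0.102 245 [262. 272.] [0.5712 0.311  0.1092] [array([572.8, 310.9]), array([14.2, 20. ]), np.float64(86.3)]
0.094 427 [267. 173.] [0.4661 0.3163 0.0987] [array([467.8, 316.4]), array([28.2, 32.3]), np.float64(10.2)]
0.094 193 [263. 248.] [0.5483 0.3121 0.0969] [array([543.6, 311.7]), array([13. , 43.4]), np.float64(88.6)]
0.047 10404 [264. 187.] [0.498  0.314  0.0499] [array([509.8, 313.6]), array([109. , 198.3]), np.float64(86.8)]
0.055 1080 [265. 160.] [0.4628 0.3159 0.058 ] [array([469.4, 316.5]), array([59.2, 59.5]), np.float64(88.8)]
0.055 743 [263. 226.] [0.5399 0.3124 0.0599] [array([550.6, 311.9]), array([30.3, 62.3]), np.float64(87.1)]
```

View pics/w2.png

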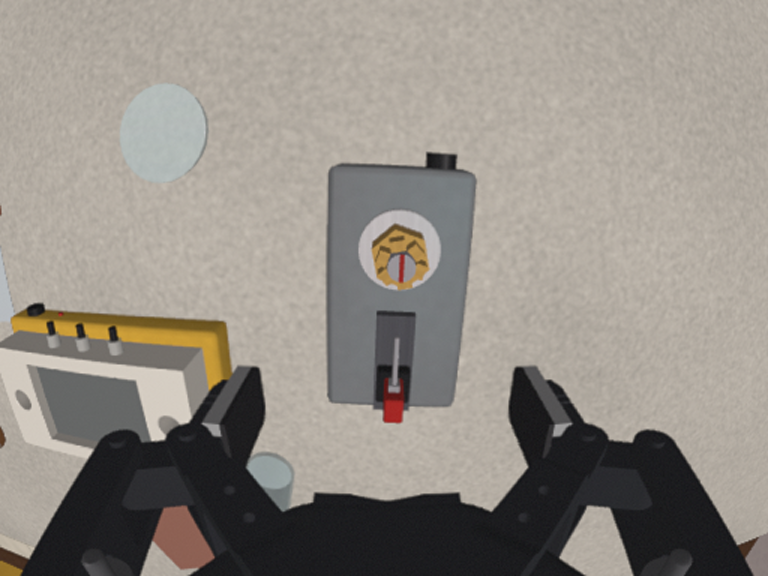

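```bash

python3 - <<'E'
from h import *
P=np.load("w2.npy"); im=np.load("w2im.npy"); x=P[...,0]*1000-469.8; y=P[...,1]*1000-316.3; z=P[...,2]*1000
r_=np.hypot(x,y); a=(np.degrees(np.arctan2(y,x))+3.0)%360   # drive frame
m=(abs(z-99)<2.5)&(r_>10)&(r_<15.5); h,_=np.histogram(a[m],bins=60,range=(0,360)); print("crown n per 6deg",h.tolist())
h,_=np.histogram(a[m]%60,bins=12,range=(0,60)); print("mod60 /5deg",h)
m=(abs(z-84)<4)&(r_>16.8)&(r_<21); 
for A,Rr in zip(a[m].astype(int),r_[m].round(1)): print((A,float(Rr)),end=' ')
save(im[135:215,220:310],"nut.png",6)
E
```

```text
crown n per 6deg [3, 5, 6, 6, 5, 5, 1, 0, 4, 8, 6, 8, 8, 8, 7, 7, 2, 1, 7, 7, 9, 6, 8, 8, 8, 6, 1, 2, 4, 9, 7, 9, 9, 7, 7, 5, 0, 2, 7, 7, 7, 10, 7, 7, 6, 8, 1, 1, 4, 9, 8, 8, 7, 7, 6, 6, 1, 0, 2, 7]
mod60 /5deg [35 33 38 35 39 33 34  8  1 13 29 39]
(np.int64(192), 20.8) (np.int64(195), 20.0) (np.int64(192), 20.3) (np.int64(189), 20.2) (np.int64(186), 19.8) (np.int64(183), 19.5) (np.int64(198), 19.5) (np.int64(195), 19.6) (np.int64(192), 19.5) (np.int64(189), 19.1) (np.int64(186), 18.9) (np.int64(184), 19.2) (np.int64(181), 19.4) (np.int64(177), 18.9) (np.int64(174), 18.5) (np.int64(202), 19.0) (np.int64(199), 18.7) (np.int64(196), 18.7) (np.int64(193), 18.5) (np.int64(190), 18.2) (np.int64(187), 17.9) (np.int64(184), 18.0) (np.int64(180), 17.9) (np.int64(177), 17.9) (np.int64(174), 18.3) (np.int64(171), 18.3) (np.int64(167), 18.1) (np.int64(164), 18.2) (np.int64(205), 18.7) (np.int64(203), 18.1) (np.int64(200), 17.9) (np.int64(197), 17.7) (np.int64(194), 17.4) (np.int64(190), 17.0) (np.int64(187), 17.1) (np.int64(184), 17.1) (np.int64(180), 17.1) (np.int64(177), 16.9) (np.int64(174),
[... 2366 characters left out ...]
5), 17.0) (np.int64(81), 19.2) (np.int64(287), 17.1) (np.int64(78), 19.4) (np.int64(291), 17.5) (np.int64(76), 19.6) (np.int64(294), 17.9) (np.int64(295), 16.9) (np.int64(71), 19.2) (np.int64(72), 20.1) (np.int64(297), 18.3) (np.int64(299), 17.4) (np.int64(68), 19.7) (np.int64(69), 20.7) (np.int64(302), 18.0) (np.int64(66), 20.1) (np.int64(304), 18.5) (np.int64(307), 19.0) (np.int64(309), 19.5) (np.int64(312), 20.5) (np.int64(313), 19.3) (np.int64(318), 19.7) (np.int64(37), 17.3) (np.int64(39), 17.9) (np.int64(32), 17.6) (np.int64(35), 18.2) (np.int64(343), 17.0) (np.int64(31), 18.3) (np.int64(345), 18.2) (np.int64(348), 18.2) (np.int64(351), 17.3) (np.int64(354), 17.3) (np.int64(355), 18.4)
```

View pics/nut.png

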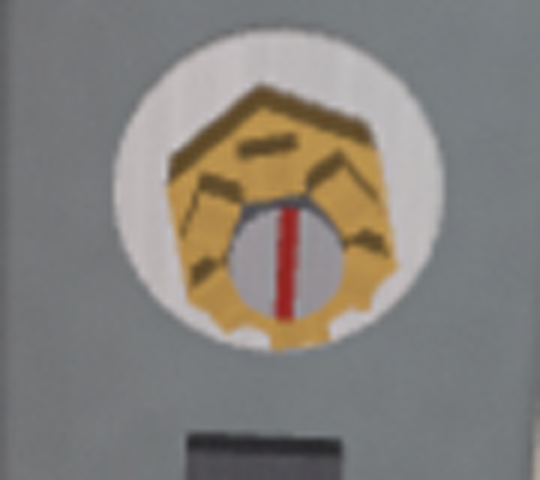

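The nut crop shows the slots at about 41.5° in the drive frame, and the hex corners at 12° mod 60 agree. So the nut stands at about 18.5° (0.32 rad) and 41.5° clockwise remains.

Emit:
jog_arm(
  deltas=[
    {"jaw": -1,"dx": 0,"dy": 0,"dz": 0,"rx": -9.1,"ry": 0,"rz": 0},
    {"jaw": -1,"dx": 40,"dy": 9.2,"dz": -2.9,"rx": 0,"ry": 0,"rz": 0},
    {"jaw": -0.3,"dx": 40,"dy": 0,"dz": 0,"rx": 0,"ry": 0,"rz": 0},
    {"jaw": -0.3,"dx": 40,"dy": 0,"dz": 0,"rx": 0,"ry": 0,"rz": 0},
    {"jaw": -0.3,"dx": 30,"dy": 0,"dz": 0,"rx": 0,"ry": 0,"rz": 0},
    {"jaw": -0.3,"dx": 0,"dy": 0,"dz": 0,"rx": 0,"ry": 0,"rz": 0},
    {"jaw": -0.3,"dx": 0,"dy": 0,"dz": 0,"rx": 0,"ry": 0,"rz": 0},
  ],
  newtons=60,
)

```text
t: 2.38
eef_pos: [0.4658, 0.3238, 0.1074]
ee_rot: [0.806, 1.569, 0.966]
contact_force: [-0.3, -0.2, 1.1]
grip_width: 0.0554
```

```bash

python3 - <<'E'
from h import *
st(); go(469.8,316.3,86,8.5)
E
```

```text
t 2.38 p [465.8 323.8 107.4] yaw 9.19 down err y,z mm/m [1.5 1.4] F [-0.3 -0.2  1.1] w 55.4 q [-0.79  0.41  0.14  1.89 -0.08  0.84  1.12]
GO dx,dy,dz [21.4 -8.   2.7] rx 0.7
```

Emit:
jog_arm(
  deltas=[
    {"jaw": -0.3,"dx": 0,"dy": -8,"dz": 2.7,"rx": 0.7,"ry": 0,"rz": 0},
    {"jaw": -0.3,"dx": 0,"dy": 0,"dz": 0,"rx": 0,"ry": 0,"rz": 0},
    {"jaw": -0.3,"dx": 0,"dy": 0,"dz": 0,"rx": 0,"ry": 0,"rz": 0},
  ],
)

```text
t: 2.75
eef_pos: [0.4701, 0.3148, 0.107]
ee_rot: [0.679, 1.57, 0.825]
contact_force: [0.2, 0.3, -0.5]
grip_width: 0.0553
```

```bash

python3 - <<'E'
from h import *
st(); go(469.8,316.3,86,8.5)
c=cap("wrist"); P=cloud(c); Z=P[...,2]; x,y=P[...,0]*1000,P[...,1]*1000; r_=np.hypot(x-470,y-316); W=r_<45
for lo,hi,rm in((.103,.113,12),(.094,.1015,20),(.055,.061,32)):
    m=(Z>lo)&(Z<hi)&(r_<rm); Q=P[m]; print(lo,m.sum(), [np.round(a,1) for a in cv2.minAreaRect((Q[:,:2]*1000).astype(np.float32))],np.median(Q[:,2]).round(4))
m=(abs(Z-.099)<.0025)&(r_>10)&(r_<15.5); a=(np.degrees(np.arctan2(y-316.3,x-469.8))+3)%60; print(np.histogram(a[m],bins=12,range=(0,60))[0])
save(c["im"],"w3.png",1.5); st()
E
```

```text
t 2.75 p [470.1 314.8 107. ] yaw 8.36 down err y,z mm/m [0.8 0.9] F [ 0.2  0.3 -0.5] w 55.3 q [-0.78  0.41  0.15  1.89 -0.08  0.84  1.12]
GO dx,dy,dz [21.   1.5 -0.1] rx -0.1
0.103 1048 [array([469.5, 316.4]), array([18.6, 17.6]), np.float64(9.0)] 0.1061
0.094 1701 [array([469.4, 316.6]), array([32.6, 32.7]), np.float64(38.9)] 0.0988
0.055 2849 [array([465.3, 316. ]), array([51. , 59.4]), np.float64(10.3)] 0.0581
[107 106 109 114 101 113  93  31  14  59  90 108]
t 2.8 p [469.9 314.9 106.8] yaw 8.39 down err y,z mm/m [0.6 0.6] F [ 0.5  0.9 -0.8] w 55.9 q [-0.78  0.41  0.15  1.89 -0.08  0.84  1.12]
```

Emit:
jog_arm(
  deltas=[
    {"jaw": -0.3,"dx": 20,"dy": 1.5,"dz": -0.3,"rx": 0,"ry": 0,"rz": 0},
    {"jaw": -0.3,"dx": 0,"dy": 0,"dz": 0,"rx": 0,"ry": 0,"rz": 0},
    {"jaw": 1,"dx": 0,"dy": 0,"dz": 0,"rx": 0,"ry": 0,"rz": 0},
    {"jaw": 1,"dx": 0,"dy": 0,"dz": 0,"rx": 0,"ry": 0,"rz": 0},
    {"jaw": 1,"dx": 0,"dy": 0,"dz": 0,"rx": 0,"ry": 0,"rz": 0},
    {"jaw": 1,"dx": 0,"dy": 0,"dz": 0,"rx": 0,"ry": 0,"rz": 0},
  ],
)

```text
t: 3.55
eef_pos: [0.4695, 0.3165, 0.0871]
ee_rot: [0.651, 1.57, 0.798]
contact_force: [-1.9, -0.8, 6.2]
grip_width: 0.0352
```

```bash

python3 - <<'E'
from h import *
st()
E
```

```text
t 3.55 p [469.5 316.5  87.1] yaw 8.41 down err y,z mm/m [0.6 0.8] F [-1.9 -0.8  6.2] w 35.2 q [-0.78  0.44  0.14  1.9  -0.08  0.8   1.12]
```

Emit:
jog_arm(
  deltas=[
    {"jaw": 1,"dx": 0,"dy": 0,"dz": 0,"rx": 6.9,"ry": 0,"rz": 0},
    {"jaw": 1,"dx": 0,"dy": 0,"dz": 0,"rx": 6.9,"ry": 0,"rz": 0},
    {"jaw": 1,"dx": 0,"dy": 0,"dz": 0,"rx": 6.9,"ry": 0,"rz": 0},
    {"jaw": 1,"dx": 0,"dy": 0,"dz": 0,"rx": 6.9,"ry": 0,"rz": 0},
    {"jaw": 1,"dx": 0,"dy": 0,"dz": 0,"rx": 6.9,"ry": 0,"rz": 0},
    {"jaw": 1,"dx": 0,"dy": 0,"dz": 0,"rx": 6.9,"ry": 0,"rz": 0},
    {"jaw": 1,"dx": 0,"dy": 0,"dz": 0,"rx": 0,"ry": 0,"rz": 0},
    {"jaw": 1,"dx": 0,"dy": 0,"dz": 0,"rx": 0,"ry": 0,"rz": 0},
    {"jaw": 1,"dx": 0,"dy": 0,"dz": 0,"rx": 0,"ry": 0,"rz": 0},
  ],
)

```text
t: 4.68
eef_pos: [0.4695, 0.3166, 0.0871]
ee_rot: [1.72, 1.57, 1.143]
contact_force: [-1.7, -0.2, 6.5]
grip_width: 0.0349
```

```bash

python3 - <<'E'
from h import *
st()
E
```

```text
t 4.67 p [469.5 316.6  87.1] yaw -33.06 down err y,z mm/m [ 1.2 -0.2] F [-1.7 -0.2  6.5] w 34.9 q [-0.91  0.46  0.31  1.91 -0.19  0.81  0.49]
```

Exactly −33°. I'll open, lift, turn back to the drive yaw and check the slot.

Emit:
jog_arm(
  deltas=[
    {"jaw": -0.3,"dx": 0,"dy": 0,"dz": 0,"rx": 0,"ry": 0,"rz": 0},
    {"jaw": -0.3,"dx": 0,"dy": 0,"dz": 0,"rx": 0,"ry": 0,"rz": 0},
    {"jaw": -0.3,"dx": 0,"dy": 0,"dz": 0,"rx": 0,"ry": 0,"rz": 0},
    {"jaw": -0.3,"dx": -25,"dy": 0,"dz": 0,"rx": 0,"ry": 0,"rz": 0},
    {"jaw": -0.3,"dx": -40,"dy": 0,"dz": 0,"rx": -10,"ry": 0,"rz": 0},
    {"jaw": -0.3,"dx": -40,"dy": 0,"dz": 0,"rx": -10,"ry": 0,"rz": 0},
    {"jaw": -0.3,"dx": 0,"dy": 0,"dz": 0,"rx": -10,"ry": 0,"rz": 0},
    {"jaw": -0.3,"dx": 0,"dy": 0,"dz": 0,"rx": 0,"ry": 0,"rz": 0},
    {"jaw": -0.3,"dx": 0,"dy": 0,"dz": 0,"rx": 0,"ry": 0,"rz": 0},
  ],
)

```text
t: 5.8
eef_pos: [0.4688, 0.3158, 0.1906]
ee_rot: [-2.406, 1.569, -2.46]
contact_force: [0.1, 0.4, -0.1]
grip_width: 0.0553
```

```bash

python3 - <<'E'
from h import *
st()
c=cap("wrist"); P=cloud(c); Z=P[...,2]; x,y=P[...,0]*1000,P[...,1]*1000; r_=np.hypot(x-469.5,y-316.4)
m=(abs(Z-.099)<.0025)&(r_>10)&(r_<15.5); a=(np.degrees(np.arctan2(y-316.4,x-469.5))+3)%60; print(np.histogram((a[m]+30)%60,bins=12,range=(0,60))[0])
m=(Z>.103)&(Z<.113)&(np.hypot(x-573,y-311)<18); Q=P[m]; print(m.sum(), [np.round(a,1) for a in cv2.minAreaRect((Q[:,:2]*1000).astype(np.float32))])
go(573,311,97,-3)
E
```

```text
t 5.8 p [468.8 315.8 190.6] yaw -3.15 down err y,z mm/m [-0.9 -1. ] F [ 0.1  0.4 -0.1] w 55.3 q [-0.86  0.32  0.24  1.82 -0.09  1.01  0.93]
[54 53 52 61 33  8  8 28 55 55 55 58]
304 [array([572.5, 310.7]), array([14.1, 19.8]), np.float64(87.1)]
GO dx,dy,dz [ 93.4   0.9 104.5] rx -0.1
```

Emit:
jog_arm(
  deltas=[
    {"jaw": -0.3,"dx": 0,"dy": 0.5,"dz": 35,"rx": 0,"ry": 0,"rz": 0},
    {"jaw": -0.3,"dx": 0,"dy": 0,"dz": 35,"rx": 0,"ry": 0,"rz": 0},
    {"jaw": -0.3,"dx": 0,"dy": 0,"dz": 34,"rx": 0,"ry": 0,"rz": 0},
    {"jaw": -0.3,"dx": 30,"dy": 0,"dz": 0,"rx": 0,"ry": 0,"rz": 0},
    {"jaw": -0.3,"dx": 30,"dy": 0,"dz": 0,"rx": 0,"ry": 0,"rz": 0},
    {"jaw": -0.3,"dx": 22,"dy": 0,"dz": 0,"rx": 0,"ry": 0,"rz": 0},
    {"jaw": -0.3,"dx": 0,"dy": 0,"dz": 0,"rx": 0,"ry": 0,"rz": 0},
    {"jaw": 1,"dx": 0,"dy": 0,"dz": 0,"rx": 0,"ry": 0,"rz": 0},
    {"jaw": 1,"dx": 0,"dy": 0,"dz": 0,"rx": 0,"ry": 0,"rz": 0},
    {"jaw": 1,"dx": 0,"dy": 0,"dz": 0,"rx": 0,"ry": 0,"rz": 0},
    {"jaw": 1,"dx": 0,"dy": 0,"dz": 0,"rx": 0,"ry": 0,"rz": 0},
    {"jaw": 1,"dx": 0,"dy": 0,"dz": 0,"rx": 0,"ry": 0,"rz": 0},
  ],
  newtons=40,
)

```text
t: 7.35
eef_pos: [0.5738, 0.3109, 0.1107]
ee_rot: [0.345, 1.569, 0.292]
contact_force: [-1.6, -2.6, 6.2]
grip_width: 0.0134
```

```bash

python3 - <<'E'
from h import *
st()
E
```

```text
t 7.35 p [573.8 310.9 110.7] yaw -3.04 down err y,z mm/m [0.5 1.4] F [-1.6 -2.6  6.2] w 13.4 q [-0.73  0.55  0.24  1.68 -0.15  0.93  1.08]
```

Emit:
jog_arm(
  deltas=[
    {"jaw": 1,"dx": 0,"dy": 0,"dz": -10,"rx": 0,"ry": 0,"rz": 0},
    {"jaw": 1,"dx": 0,"dy": 0,"dz": -10,"rx": 0,"ry": 0,"rz": 0},
    {"jaw": 1,"dx": 0,"dy": 0,"dz": -10,"rx": 0,"ry": 0,"rz": 0},
    {"jaw": 1,"dx": 0,"dy": 0,"dz": -10,"rx": 0,"ry": 0,"rz": 0},
    {"jaw": 1,"dx": 0,"dy": 0,"dz": -10,"rx": 0,"ry": 0,"rz": 0},
    {"jaw": 1,"dx": 0,"dy": 0,"dz": -8,"rx": 0,"ry": 0,"rz": 0},
    {"jaw": 1,"dx": 0,"dy": 0,"dz": -4,"rx": 0,"ry": 0,"rz": 0},
    {"jaw": 1,"dx": 0,"dy": 0,"dz": 0,"rx": 0,"ry": 0,"rz": 0},
    {"jaw": 1,"dx": 0,"dy": 0,"dz": 0,"rx": 0,"ry": 0,"rz": 0},
    {"jaw": 1,"dx": 0,"dy": 0,"dz": 0,"rx": 0,"ry": 0,"rz": 0},
  ],
)

```text
t: 8.6
eef_pos: [0.5136, 0.3142, 0.1108]
ee_rot: [0.275, 1.565, 0.222]
contact_force: [5.4, -1.9, 3.8]
grip_width: 0.0132
```

```bash

python3 - <<'E'
from h import *
st()
E
```

```text
t 8.6 p [513.6 314.2 110.8] yaw -3.05 down err y,z mm/m [1.6 5.7] F [ 5.4 -1.9  3.8] w 13.2 q [-0.8   0.47  0.24  1.81 -0.14  0.88  1.01]
```

Emit:
jog_arm(
  deltas=[
    {"jaw": 1,"dx": 0,"dy": 0,"dz": -2,"rx": 0,"ry": 0,"rz": 0},
    {"jaw": 1,"dx": 0,"dy": 0,"dz": 0,"rx": 0,"ry": 0,"rz": 0},
    {"jaw": 1,"dx": 0,"dy": 0,"dz": 0,"rx": 0,"ry": 0,"rz": 0},
  ],
)

```text
t: 8.98
eef_pos: [0.5134, 0.3142, 0.1108]
ee_rot: [0.259, 1.561, 0.205]
contact_force: [8.8, -2.5, 0.8]
grip_width: 0.0135
```

```bash

python3 - <<'E'
from h import *
st()
E
```

```text
t 8.97 p [513.4 314.2 110.8] yaw -3.08 down err y,z mm/m [2.5 9.5] F [ 8.8 -2.5  0.8] w 13.5 q [-0.81  0.47  0.24  1.81 -0.13  0.87  1.01]
```

Emit:
jog_arm(
  deltas=[
    {"jaw": -0.3,"dx": 0,"dy": 0,"dz": 2.5,"rx": 0,"ry": 0,"rz": 0},
    {"jaw": -0.3,"dx": 0,"dy": 0,"dz": 0,"rx": 0,"ry": 0,"rz": 0},
    {"jaw": -0.3,"dx": 0,"dy": 0,"dz": 0,"rx": 0,"ry": 0,"rz": 0},
    {"jaw": -0.3,"dx": -40,"dy": 0,"dz": 0,"rx": 0,"ry": 0,"rz": 0},
    {"jaw": -0.3,"dx": -50,"dy": 0,"dz": 0,"rx": 0,"ry": 0,"rz": 0},
    {"jaw": -0.3,"dx": -50,"dy": 0,"dz": 0,"rx": 0,"ry": 0,"rz": 0},
    {"jaw": -0.3,"dx": 0,"dy": 0,"dz": 0,"rx": 0,"ry": 0,"rz": 0},
    {"jaw": -0.3,"dx": 0,"dy": 0,"dz": 0,"rx": 0,"ry": 0,"rz": 0},
  ],
)

```text
t: 9.98
eef_pos: [0.5108, 0.3145, 0.2486]
ee_rot: [-2.851, 1.569, -2.903]
contact_force: [-0.2, 0.3, -0.8]
grip_width: 0.0555
```

```bash

python3 - <<'E'
from h import *
st()
c=cap("wrist"); P=cloud(c); Z=P[...,2]; x,y=P[...,0]*1000,P[...,1]*1000; r_=np.hypot(x-469.5,y-316.4)
m=(Z>.103)&(Z<.113)&(np.hypot(x-513,y-314)<22); Q=P[m]; q=[np.round(a,1) for a in cv2.minAreaRect((Q[:,:2]*1000).astype(np.float32))]; print(m.sum(),q,np.hypot(*(q[0]-[469.5,316.4])))
save(c["im"],"w4.png",1.5); go(408,-138,250,0)
E
```

```text
t 9.97 p [510.8 314.5 248.6] yaw -2.97 down err y,z mm/m [-0.4 -1.3] F [-0.2  0.3 -0.8] w 55.5 q [-0.83  0.32  0.27  1.68 -0.09  1.16  0.98]
339 [array([513.9, 314.3]), array([13.7, 20.7]), np.float64(87.0)] 44.44963441919402
GO dx,dy,dz [  -1.3 -456.9  -78.9] rx -3.0
```

Tab is 44.4 mm from the axis, so the pin is home. Next, the coupons.

Emit:
jog_arm(
  deltas=[
    {"jaw": -0.3,"dx": 0,"dy": -40,"dz": -7,"rx": 0,"ry": 0,"rz": 0},
    {"jaw": -0.3,"dx": 0,"dy": -40,"dz": -7,"rx": 0,"ry": 0,"rz": 0},
    {"jaw": -0.3,"dx": 0,"dy": -40,"dz": -7,"rx": 0,"ry": 0,"rz": 0},
    {"jaw": -0.3,"dx": 0,"dy": -40,"dz": -7,"rx": 0,"ry": 0,"rz": 0},
    {"jaw": -0.3,"dx": 0,"dy": -40,"dz": -7,"rx": 0,"ry": 0,"rz": 0},
    {"jaw": -0.3,"dx": 0,"dy": -40,"dz": -7,"rx": 0,"ry": 0,"rz": 0},
    {"jaw": -0.3,"dx": 0,"dy": -40,"dz": -7,"rx": 0,"ry": 0,"rz": 0},
    {"jaw": -0.3,"dx": 0,"dy": -40,"dz": -7,"rx": 0,"ry": 0,"rz": 0},
    {"jaw": -0.3,"dx": 0,"dy": -40,"dz": -7,"rx": 0,"ry": 0,"rz": 0},
    {"jaw": -0.3,"dx": 0,"dy": -40,"dz": -7,"rx": 0,"ry": 0,"rz": 0},
    {"jaw": -0.3,"dx": 0,"dy": -57,"dz": -9,"rx": -3,"ry": 0,"rz": 0},
    {"jaw": -0.3,"dx": 0,"dy": 0,"dz": 0,"rx": 0,"ry": 0,"rz": 0},
    {"jaw": -0.3,"dx": 0,"dy": 0,"dz": 0,"rx": 0,"ry": 0,"rz": 0},
    {"jaw": -0.3,"dx": 0,"dy": 0,"dz": 0,"rx": 0,"ry": 0,"rz": 0},
  ],
)

```text
t: 11.78
eef_pos: [0.4089, -0.1362, 0.2487]
ee_rot: [2.927, 1.569, 2.93]
contact_force: [0.1, -0.2, -0.3]
grip_width: 0.0553
```

```bash
cat >> h.py <<'E'
def coppers(c,zc=None):
    P=cloud(c); hsv=cv2.cvtColor(c["im"],cv2.COLOR_RGB2HSV); H,S,V=[hsv[...,i].astype(int) for i in range(3)]
    m=((H<16)|(H>172))&(S>100)&(V>50)
    k,l,s,cc=cv2.connectedComponentsWithStats(m.astype(np.uint8))
    for i in range(1,k):
        if s[i,4]<80: continue
        Q=P[l==i]; Q=Q[~np.isnan(Q[:,0])]
        if len(Q)<60: continue
        zt=np.percentile(Q[:,2],80); T=Q[abs(Q[:,2]-zt)<.0025]
        (x,y),(w,h),a=cv2.minAreaRect((T[:,:2]*1000).astype(np.float32))
        if h>w: a+=90; w,h=h,w
        a=(a+90)%180-90
        print("blob px",cc[i].round(),"n",s[i,4],"top z",round(zt*1000,1),"xy",round(x,1),round(y,1),"LxW",round(w,1),round(h,1),"yaw",round(a,1))
E
python3 - <<'E'
from h import *
st(); c=cap("wrist"); coppers(c)
print("scene");coppers(cap("scene"))
E
```

```text
t 11.78 p [ 408.9 -136.2  248.7] yaw 0.15 down err y,z mm/m [ 0.3 -1.3] F [ 0.1 -0.2 -0.3] w 55.3 q [-0.39 -0.    0.62  2.05  0.    1.1   1.8 ]
blob px [ 97. 145.] n 447 top z 9.0 xy 381.6 -353.1 LxW 39.7 24.6 yaw -16.9
blob px [255. 160.] n 588 top z 8.6 xy 405.4 -139.2 LxW 38.1 22.4 yaw -0.4
blob px [155. 162.] n 516 top z 9.0 xy 406.5 -267.7 LxW 39.5 23.7 yaw -20.4
blob px [ 76. 302.] n 576 top z 111.7 xy 579.3 -383.4 LxW 36.8 14.3 yaw 89.1
blob px [153. 361.] n 116 top z 76.3 xy 712.4 -306.5 LxW 21.0 4.2 yaw -45.7
blob px [501. 379.] n 164 top z -683.1 xy 2460.8 2088.1 LxW 183.1 11.7 yaw -88.6
scene
blob px [26. 42.] n 3072 top z -62.4 xy 186.7 -1546.0 LxW 189.7 17.7 yaw 6.3
blob px [167. 161.] n 193 top z 110.8 xy 582.9 -370.5 LxW 56.7 17.4 yaw 88.9
blob px [162. 214.] n 234 top z 91.5 xy 740.0 -284.5 LxW 37.7 28.3 yaw -42.5
blob px [228. 305.] n 2367 top z 3.5 xy 858.9 21.4 LxW 156.9 127.1 yaw 22.5
```

Emit:
jog_arm(
  deltas=[
    {"jaw": -0.3,"dx": 45,"dy": -3,"dz": -3.5,"rx": 0,"ry": 0,"rz": 0},
    {"jaw": -0.3,"dx": 45,"dy": 0,"dz": 0,"rx": 0,"ry": 0,"rz": 0},
    {"jaw": -0.3,"dx": 45,"dy": 0,"dz": 0,"rx": 0,"ry": 0,"rz": 0},
    {"jaw": -0.3,"dx": 45,"dy": 0,"dz": 0,"rx": 0,"ry": 0,"rz": 0},
    {"jaw": -0.3,"dx": 0,"dy": 0,"dz": 0,"rx": 0,"ry": 0,"rz": 0},
    {"jaw": -0.3,"dx": 0,"dy": 0,"dz": 0,"rx": 0,"ry": 0,"rz": 0},
  ],
)

```text
t: 12.62
eef_pos: [0.4065, -0.1408, 0.0704]
ee_rot: [-0.103, 1.569, -0.103]
contact_force: [0.5, 0.2, 0.1]
grip_width: 0.0555
```

```bash

python3 - <<'E'
from h import *
st(); c=cap("wrist"); coppers(c); go(405.4,-139.2,28,0)
E
```

```text
t 12.62 p [ 406.5 -140.8   70.4] yaw 0.04 down err y,z mm/m [-0.2  1.9] F [0.5 0.2 0.1] w 55.5 q [-0.27  0.31  0.58  2.23 -0.28  0.66  2.08]
blob px [  9. 185.] n 852 top z 8.8 xy 381.5 -351.3 LxW 40.9 22.4 yaw -16.8
blob px [ 89. 215.] n 1417 top z 8.8 xy 406.4 -267.2 LxW 41.1 24.1 yaw -20.5
blob px [260. 216.] n 2043 top z 8.5 xy 405.7 -139.3 LxW 40.2 23.3 yaw 1.3
GO dx,dy,dz [42.9  1.7 -1.7] rx 0.0
```

Emit:
jog_arm(
  deltas=[
    {"jaw": -0.3,"dx": 20,"dy": 1.5,"dz": -1,"rx": -1,"ry": 0,"rz": 0},
    {"jaw": -0.3,"dx": 15,"dy": 0,"dz": 0,"rx": 0,"ry": 0,"rz": 0},
    {"jaw": -0.3,"dx": 7,"dy": 0,"dz": 0,"rx": 0,"ry": 0,"rz": 0},
    {"jaw": -0.3,"dx": 0,"dy": 0,"dz": 0,"rx": 0,"ry": 0,"rz": 0},
    {"jaw": 1,"dx": 0,"dy": 0,"dz": 0,"rx": 0,"ry": 0,"rz": 0},
    {"jaw": 1,"dx": 0,"dy": 0,"dz": 0,"rx": 0,"ry": 0,"rz": 0},
    {"jaw": 1,"dx": 0,"dy": 0,"dz": 0,"rx": 0,"ry": 0,"rz": 0},
    {"jaw": 1,"dx": 0,"dy": 0,"dz": 0,"rx": 0,"ry": 0,"rz": 0},
    {"jaw": 1,"dx": 0,"dy": 0,"dz": 0,"rx": 0,"ry": 0,"rz": 0},
  ],
  newtons=40,
)

```text
t: 13.8
eef_pos: [0.4048, -0.1394, 0.0279]
ee_rot: [0.207, 1.57, 0.225]
contact_force: [-0.6, -0.3, 6.2]
grip_width: 0.0225
```

```bash

python3 - <<'E'
from h import *
st(); 
E
```

```text
t 13.8 p [ 404.8 -139.4   27.9] yaw 0.99 down err y,z mm/m [0.2 1. ] F [-0.6 -0.3  6.2] w 22.5 q [-0.21  0.4   0.51  2.26 -0.37  0.56  2.17]
```

Emit:
jog_arm(
  deltas=[
    {"jaw": 1,"dx": -30,"dy": 0,"dz": 0,"rx": 0,"ry": 0,"rz": 0},
    {"jaw": 1,"dx": -40,"dy": 0,"dz": 0,"rx": 10.3,"ry": 0,"rz": 0},
    {"jaw": 1,"dx": -40,"dy": 0,"dz": 0,"rx": 10.3,"ry": 0,"rz": 0},
    {"jaw": 1,"dx": -40,"dy": 0,"dz": 0,"rx": 10.3,"ry": 0,"rz": 0},
    {"jaw": 1,"dx": -30,"dy": 0,"dz": 0,"rx": 10.3,"ry": 0,"rz": 0},
    {"jaw": 1,"dx": 0,"dy": 0,"dz": 0,"rx": 10.3,"ry": 0,"rz": 0},
    {"jaw": 1,"dx": 0,"dy": 0,"dz": 0,"rx": 10.3,"ry": 0,"rz": 0},
    {"jaw": 1,"dx": 0,"dy": 0,"dz": 0,"rx": 10.3,"ry": 0,"rz": 0},
    {"jaw": 1,"dx": 0,"dy": 0,"dz": 0,"rx": 10.3,"ry": 0,"rz": 0},
    {"jaw": 1,"dx": 0,"dy": 0,"dz": 0,"rx": 10.3,"ry": 0,"rz": 0},
    {"jaw": 1,"dx": 0,"dy": 41,"dz": -42,"rx": 0,"ry": 0,"rz": 0},
    {"jaw": 1,"dx": 0,"dy": 41,"dz": -42,"rx": 0,"ry": 0,"rz": 0},
    {"jaw": 1,"dx": 0,"dy": 41,"dz": -42,"rx": 0,"ry": 0,"rz": 0},
    {"jaw": 1,"dx": 0,"dy": 41,"dz": -42,"rx": 0,"ry": 0,"rz": 0},
    {"jaw": 1,"dx": 0,"dy": 41,"dz": -41,"rx": 0,"ry": 0,"rz": 0},
    {"jaw": 1,"dx": 0,"dy": 0,"dz": 0,"rx": 0,"ry": 0,"rz": 0},
    {"jaw": 1,"dx": 0,"dy": 0,"dz": 0,"rx": 0,"ry": 0,"rz": 0},
    {"jaw": 1,"dx": 0,"dy": 0,"dz": 0,"rx": 0,"ry": 0,"rz": 0},
  ],
)

```text
t: 16.05
eef_pos: [0.6145, 0.0618, 0.2074]
ee_rot: [-1.336, 1.57, -2.939]
contact_force: [0.3, -1.2, -1.4]
grip_width: 0.0226
```

```bash

python3 - <<'E'
from h import *
st(); c=cap("wrist"); P=cloud(c); Z=P[...,2]; save(c["im"],"w5.png",1.5); np.save("w5.npy",P)
W=(abs(P[...,0]-.614)<.1)&(abs(P[...,1]-.018)<.16)
for lo,hi in((.0635,.0685),(.0775,.0825),(.0325,.0375)):
    k,l,s,cc=cv2.connectedComponentsWithStats((W&(Z>lo)&(Z<hi)).astype(np.uint8))
    for i in range(1,k):
        if s[i,4]>300: Q=P[l==i]; print(lo,s[i,4],cc[i].round(),np.mean(Q,0).round(4), [np.round(a,1) for a in cv2.minAreaRect((Q[:,:2]*1000).astype(np.float32))])
E
```

```text
t 16.05 p [614.5  61.8 207.4] yaw -91.85 down err y,z mm/m [-0.5  0.1] F [ 0.3 -1.2 -1.4] w 22.6 q [-0.7   0.47  0.72  1.69 -0.34  1.11  0.09]
0.0635 6390 [260. 194.] [0.6166 0.0542 0.0662] [array([615.7,  44.7]), array([83.4, 90.6]), np.float64(87.7)]
0.0775 11131 [260. 155.] [0.6182 0.0927 0.08  ] [array([616.8,  58.8]), array([159.9, 121.2]), np.float64(87.7)]
0.0775 1710 [257. 313.] [ 0.6101 -0.0755  0.0803] [array([610.8, -75.7]), array([51.9, 65.8]), np.float64(86.7)]
0.0325 2169 [255.  98.] [0.6148 0.142  0.0346] [array([618.3, 106. ]), array([ 93.1, 147.4]), np.float64(87.8)]
```

View pics/w5.png

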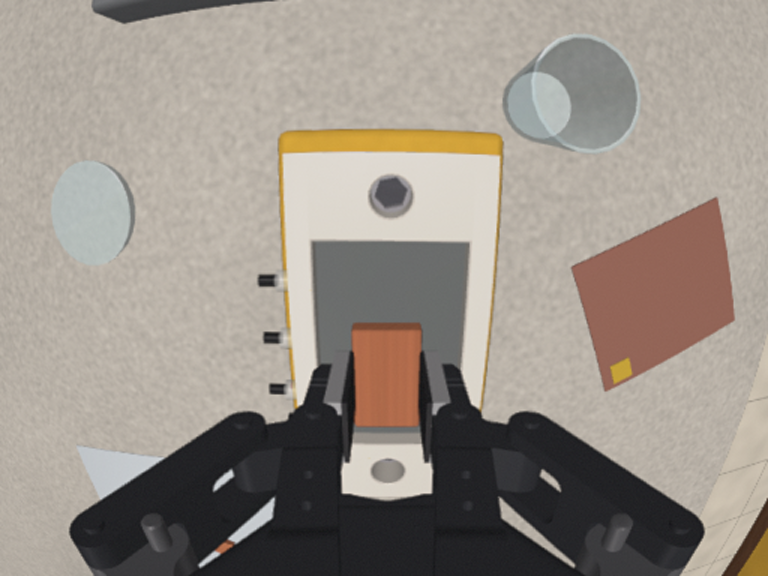

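The coupon is held squarely over the tray at (387,375). Bore A at (391,195) has its hex visible, and the tray is empty.

Emit:
jog_arm(
  deltas=[
    {"jaw": 1,"dx": 40,"dy": 2.5,"dz": -1,"rx": 0.4,"ry": 0,"rz": 0},
    {"jaw": 1,"dx": 40,"dy": 0,"dz": 0,"rx": 0,"ry": 0,"rz": 0},
    {"jaw": 1,"dx": 22,"dy": 0,"dz": 0,"rx": 0,"ry": 0,"rz": 0},
    {"jaw": 1,"dx": 0,"dy": 0,"dz": 0,"rx": 0,"ry": 0,"rz": 0},
    {"jaw": 1,"dx": 9,"dy": 0,"dz": 0,"rx": 0,"ry": 0,"rz": 0},
    {"jaw": 1,"dx": 0,"dy": 0,"dz": 0,"rx": 0,"ry": 0,"rz": 0},
    {"jaw": 1,"dx": 0,"dy": 0,"dz": 0,"rx": 0,"ry": 0,"rz": 0},
  ],
)

```text
t: 16.98
eef_pos: [0.6184, 0.0645, 0.0971]
ee_rot: [1.935, 1.569, 0.328]
contact_force: [-0.3, 0.5, -0.9]
grip_width: 0.0221
```

```bash

python3 - <<'E'
from h import *
st(); 
E
```

```text
t 16.98 p [618.4  64.5  97.1] yaw -92.1 down err y,z mm/m [ 1.3 -0.5] F [-0.3  0.5 -0.9] w 22.1 q [-0.64  0.6   0.65  1.77 -0.44  0.92  0.16]
```

Emit:
jog_arm(
  deltas=[
    {"jaw": 1,"dx": 2.5,"dy": 0,"dz": 0,"rx": 0,"ry": 0,"rz": 0},
    {"jaw": 1,"dx": 0,"dy": 0,"dz": 0,"rx": 0,"ry": 0,"rz": 0},
    {"jaw": 0,"dx": 0,"dy": 0,"dz": 0,"rx": 0,"ry": 0,"rz": 0},
    {"jaw": 0,"dx": 0,"dy": 0,"dz": 0,"rx": 0,"ry": 0,"rz": 0},
    {"jaw": 0,"dx": 0,"dy": 0,"dz": 0,"rx": 0,"ry": 0,"rz": 0},
    {"jaw": 0,"dx": -30,"dy": 0,"dz": 0,"rx": 0,"ry": 0,"rz": 0},
    {"jaw": -0.3,"dx": -50,"dy": 0,"dz": 0,"rx": 0,"ry": 0,"rz": 0},
    {"jaw": -0.3,"dx": -60,"dy": 0,"dz": 0,"rx": 0,"ry": 0,"rz": 0},
    {"jaw": -0.3,"dx": 0,"dy": -25,"dz": 42.4,"rx": 0,"ry": 0,"rz": 0},
    {"jaw": -0.3,"dx": 0,"dy": -25,"dz": 42.4,"rx": 0,"ry": 0,"rz": 0},
    {"jaw": -0.3,"dx": 0,"dy": -25,"dz": 42.4,"rx": 0,"ry": 0,"rz": 0},
    {"jaw": -0.3,"dx": 0,"dy": -25,"dz": 42.4,"rx": 0,"ry": 0,"rz": 0},
    {"jaw": -0.3,"dx": 0,"dy": -25,"dz": 42.4,"rx": 0,"ry": 0,"rz": 0},
    {"jaw": -0.3,"dx": 0,"dy": -25,"dz": 42.4,"rx": 0,"ry": 0,"rz": 0},
    {"jaw": -0.3,"dx": 0,"dy": -25,"dz": 42.4,"rx": 0,"ry": 0,"rz": 0},
    {"jaw": -0.3,"dx": 0,"dy": -25,"dz": 42.4,"rx": 0,"ry": 0,"rz": 0},
  ],
)

```text
t: 18.98
eef_pos: [0.4046, -0.2684, 0.234]
ee_rot: [2.042, 1.57, 0.434]
contact_force: [-0.1, -0.6, 0.8]
grip_width: 0.0559
```

Emit:
jog_arm(
  deltas=[
    {"jaw": -0.3,"dx": 20,"dy": 0,"dz": 0,"rx": -10.2,"ry": 0,"rz": 0},
    {"jaw": -0.3,"dx": 20,"dy": 0,"dz": 0,"rx": -10.2,"ry": 0,"rz": 0},
    {"jaw": -0.3,"dx": 20,"dy": 0,"dz": 0,"rx": -10.2,"ry": 0,"rz": 0},
    {"jaw": -0.3,"dx": 20,"dy": 0,"dz": 0,"rx": -10.2,"ry": 0,"rz": 0},
    {"jaw": -0.3,"dx": 20,"dy": 0,"dz": 0,"rx": -10.2,"ry": 0,"rz": 0},
    {"jaw": -0.3,"dx": 20,"dy": 0,"dz": 0,"rx": -10.2,"ry": 0,"rz": 0},
    {"jaw": -0.3,"dx": 20,"dy": 0,"dz": 0,"rx": -10.2,"ry": 0,"rz": 0},
    {"jaw": -0.3,"dx": 0,"dy": 0,"dz": 0,"rx": 0,"ry": 0,"rz": 0},
    {"jaw": -0.3,"dx": 0,"dy": 0,"dz": 0,"rx": 0,"ry": 0,"rz": 0},
    {"jaw": -0.3,"dx": 0,"dy": 0,"dz": 0,"rx": 0,"ry": 0,"rz": 0},
  ],
)

```text
t: 20.23
eef_pos: [0.4063, -0.2675, 0.0946]
ee_rot: [-0.015, 1.569, -0.377]
contact_force: [0.6, -0.5, 0.4]
grip_width: 0.0554
```

```bash

python3 - <<'E'
from h import *
st(); c=cap("wrist"); coppers(c); go(406.5,-267.5,28,-20.5)
E
```

```text
t 20.23 p [ 406.3 -267.5   94.6] yaw -20.78 down err y,z mm/m [-0.   1.8] F [ 0.6 -0.5  0.4] w 55.4 q [ 0.01  0.36  0.58  2.09 -0.28  0.76  1.97]
blob px [257. 206.] n 1606 top z 8.7 xy 406.3 -267.7 LxW 39.3 23.3 yaw -20.9
blob px [145. 213.] n 1402 top z 8.7 xy 381.5 -353.1 LxW 40.0 23.8 yaw -16.4
blob px [504. 379.] n 123 top z 2.2 xy 893.2 35.2 LxW 72.0 32.3 yaw 44.3
GO dx,dy,dz [66.5  0.   0.2] rx -0.3
```

Emit:
jog_arm(
  deltas=[
    {"jaw": -0.3,"dx": 35,"dy": 0,"dz": 0,"rx": 0,"ry": 0,"rz": 0},
    {"jaw": -0.3,"dx": 24,"dy": 0,"dz": 0,"rx": 0,"ry": 0,"rz": 0},
    {"jaw": -0.3,"dx": 7,"dy": 0,"dz": 0,"rx": 0,"ry": 0,"rz": 0},
    {"jaw": -0.3,"dx": 0,"dy": 0,"dz": 0,"rx": 0,"ry": 0,"rz": 0},
    {"jaw": -0.3,"dx": 0,"dy": 0,"dz": 0,"rx": 0,"ry": 0,"rz": 0},
    {"jaw": 1,"dx": 0,"dy": 0,"dz": 0,"rx": 0,"ry": 0,"rz": 0},
    {"jaw": 1,"dx": 0,"dy": 0,"dz": 0,"rx": 0,"ry": 0,"rz": 0},
    {"jaw": 1,"dx": 0,"dy": 0,"dz": 0,"rx": 0,"ry": 0,"rz": 0},
    {"jaw": 1,"dx": 0,"dy": 0,"dz": 0,"rx": 0,"ry": 0,"rz": 0},
    {"jaw": 1,"dx": 0,"dy": 0,"dz": 0,"rx": 0,"ry": 0,"rz": 0},
  ],
)

```text
t: 21.52
eef_pos: [0.4061, -0.2673, 0.0285]
ee_rot: [0.496, 1.57, 0.134]
contact_force: [-0.0, 1.1, 5.6]
grip_width: 0.0221
```

```bash

python3 - <<'E'
from h import *
st()
E
```

```text
t 21.52 p [ 406.1 -267.3   28.5] yaw -20.71 down err y,z mm/m [0.5 1. ] F [-0.   1.1  5.6] w 22.1 q [ 0.08  0.47  0.5   2.13 -0.39  0.62  2.06]
```

Emit:
jog_arm(
  deltas=[
    {"jaw": 1,"dx": -30,"dy": 0,"dz": 0,"rx": 0,"ry": 0,"rz": 0},
    {"jaw": 1,"dx": -30,"dy": 0,"dz": 0,"rx": 10.2,"ry": 0,"rz": 0},
    {"jaw": 1,"dx": -30,"dy": 0,"dz": 0,"rx": 10.2,"ry": 0,"rz": 0},
    {"jaw": 1,"dx": -30,"dy": 0,"dz": 0,"rx": 10.2,"ry": 0,"rz": 0},
    {"jaw": 1,"dx": -30,"dy": 0,"dz": 0,"rx": 10.2,"ry": 0,"rz": 0},
    {"jaw": 1,"dx": -30,"dy": 0,"dz": 0,"rx": 10.2,"ry": 0,"rz": 0},
    {"jaw": 1,"dx": 0,"dy": 0,"dz": 0,"rx": 10.2,"ry": 0,"rz": 0},
    {"jaw": 1,"dx": 0,"dy": 0,"dz": 0,"rx": 10.2,"ry": 0,"rz": 0},
    {"jaw": 1,"dx": 0,"dy": 24.7,"dz": -36.7,"rx": 0,"ry": 0,"rz": 0},
    {"jaw": 1,"dx": 0,"dy": 24.7,"dz": -36.7,"rx": 0,"ry": 0,"rz": 0},
    {"jaw": 1,"dx": 0,"dy": 24.7,"dz": -36.7,"rx": 0,"ry": 0,"rz": 0},
    {"jaw": 1,"dx": 0,"dy": 24.7,"dz": -36.7,"rx": 0,"ry": 0,"rz": 0},
    {"jaw": 1,"dx": 0,"dy": 24.7,"dz": -36.7,"rx": 0,"ry": 0,"rz": 0},
    {"jaw": 1,"dx": 0,"dy": 24.7,"dz": -36.7,"rx": 0,"ry": 0,"rz": 0},
    {"jaw": 1,"dx": 0,"dy": 24.7,"dz": -36.7,"rx": 0,"ry": 0,"rz": 0},
    {"jaw": 1,"dx": 0,"dy": 24.7,"dz": -36.7,"rx": 0,"ry": 0,"rz": 0},
    {"jaw": 1,"dx": 40,"dy": 0,"dz": 0,"rx": 0,"ry": 0,"rz": 0},
    {"jaw": 1,"dx": 30,"dy": 0,"dz": 0,"rx": 0,"ry": 0,"rz": 0},
    {"jaw": 1,"dx": 0,"dy": 0,"dz": 0,"rx": 0,"ry": 0,"rz": 0},
    {"jaw": 1,"dx": 0,"dy": 0,"dz": 0,"rx": 0,"ry": 0,"rz": 0},
  ],
)

```text
t: 24.02
eef_pos: [0.6146, 0.0187, 0.139]
ee_rot: [1.636, 1.569, 0.028]
contact_force: [-0.3, -0.3, -0.4]
grip_width: 0.0222
```

```bash

python3 - <<'E'
from h import *
st();go(615.2,18.8,95,-92.3)
c=cap("wrist"); coppers(c)
P=cloud(c); Z=P[...,2]; m=(abs(Z-.08)<.0025)&(abs(P[...,0]-.615)<.08)&(P[...,1]>.085)&(P[...,1]<.15); Q=P[m]; print([np.round(a,1) for a in cv2.minAreaRect((Q[:,:2]*1000).astype(np.float32))])
E
```

```text
t 24.02 p [614.6  18.7 139. ] yaw -92.12 down err y,z mm/m [ 1.7 -0.1] F [-0.3 -0.3 -0.4] w 22.2 q [-0.66  0.57  0.77  1.76 -0.46  1.    0.25]
GO dx,dy,dz [44.   0.5 -0.1] rx 0.2
blob px [467. 177.] n 9592 top z 2.9 xy 856.0 18.8 LxW 152.0 129.3 yaw 22.8
blob px [260. 151.] n 2348 top z 74.6 xy 618.4 64.2 LxW 39.3 23.7 yaw 88.3
blob px [257. 249.] n 3053 top z 119.0 xy 614.9 18.5 LxW 40.2 23.4 yaw 88.1
blob px [502. 369.] n 278 top z -671.9 xy 2458.3 -1735.1 LxW 265.8 16.5 yaw 87.9
[array([618.8, 111.1]), array([ 55.9, 120.9]), np.float64(87.9)]
```

Emit:
jog_arm(
  deltas=[
    {"jaw": 1,"dx": 30,"dy": 0.5,"dz": 0,"rx": 0,"ry": 0,"rz": 0},
    {"jaw": 1,"dx": 13,"dy": 0,"dz": 0,"rx": 0,"ry": 0,"rz": 0},
    {"jaw": 1,"dx": 1.5,"dy": 0,"dz": 0,"rx": 0,"ry": 0,"rz": 0},
    {"jaw": 1,"dx": 0,"dy": 0,"dz": 0,"rx": 0,"ry": 0,"rz": 0},
    {"jaw": 0,"dx": 0,"dy": 0,"dz": 0,"rx": 0,"ry": 0,"rz": 0},
    {"jaw": 0,"dx": 0,"dy": 0,"dz": 0,"rx": 0,"ry": 0,"rz": 0},
    {"jaw": 0,"dx": 0,"dy": 0,"dz": 0,"rx": 0,"ry": 0,"rz": 0},
    {"jaw": 0,"dx": -30,"dy": 0,"dz": 0,"rx": 0,"ry": 0,"rz": 0},
    {"jaw": -0.3,"dx": -50,"dy": 0,"dz": 0,"rx": 0,"ry": 0,"rz": 0},
    {"jaw": -0.3,"dx": -60,"dy": 0,"dz": 0,"rx": 0,"ry": 0,"rz": 0},
    {"jaw": -0.3,"dx": 0,"dy": -24.3,"dz": 42.3,"rx": 0,"ry": 0,"rz": 0},
    {"jaw": -0.3,"dx": 0,"dy": -24.3,"dz": 42.3,"rx": 0,"ry": 0,"rz": 0},
    {"jaw": -0.3,"dx": 0,"dy": -24.3,"dz": 42.3,"rx": 0,"ry": 0,"rz": 0},
    {"jaw": -0.3,"dx": 0,"dy": -24.3,"dz": 42.3,"rx": 0,"ry": 0,"rz": 0},
    {"jaw": -0.3,"dx": 0,"dy": -24.3,"dz": 42.3,"rx": 0,"ry": 0,"rz": 0},
    {"jaw": -0.3,"dx": 0,"dy": -24.3,"dz": 42.3,"rx": 0,"ry": 0,"rz": 0},
    {"jaw": -0.3,"dx": 0,"dy": -24.3,"dz": 42.3,"rx": 0,"ry": 0,"rz": 0},
    {"jaw": -0.3,"dx": 0,"dy": -24.3,"dz": 42.3,"rx": 0,"ry": 0,"rz": 0},
    {"jaw": -0.3,"dx": 0,"dy": -24.3,"dz": 42.3,"rx": 0,"ry": 0,"rz": 0},
  ],
)

```text
t: 26.45
eef_pos: [0.3809, -0.3546, 0.2335]
ee_rot: [1.812, 1.57, 0.205]
contact_force: [-0.1, -0.5, 0.3]
grip_width: 0.0555
```

Emit:
jog_arm(
  deltas=[
    {"jaw": -0.3,"dx": 18,"dy": 0,"dz": 0,"rx": -9.5,"ry": 0,"rz": 0},
    {"jaw": -0.3,"dx": 18,"dy": 0,"dz": 0,"rx": -9.5,"ry": 0,"rz": 0},
    {"jaw": -0.3,"dx": 18,"dy": 0,"dz": 0,"rx": -9.5,"ry": 0,"rz": 0},
    {"jaw": -0.3,"dx": 18,"dy": 0,"dz": 0,"rx": -9.5,"ry": 0,"rz": 0},
    {"jaw": -0.3,"dx": 18,"dy": 0,"dz": 0,"rx": -9.5,"ry": 0,"rz": 0},
    {"jaw": -0.3,"dx": 18,"dy": 0,"dz": 0,"rx": -9.5,"ry": 0,"rz": 0},
    {"jaw": -0.3,"dx": 18,"dy": 0,"dz": 0,"rx": -9.5,"ry": 0,"rz": 0},
    {"jaw": -0.3,"dx": 18,"dy": 0,"dz": 0,"rx": -9.5,"ry": 0,"rz": 0},
    {"jaw": -0.3,"dx": 0,"dy": 0,"dz": 0,"rx": 0,"ry": 0,"rz": 0},
    {"jaw": -0.3,"dx": 0,"dy": 0,"dz": 0,"rx": 0,"ry": 0,"rz": 0},
    {"jaw": -0.3,"dx": 0,"dy": 0,"dz": 0,"rx": 0,"ry": 0,"rz": 0},
  ],
)

```text
t: 27.82
eef_pos: [0.3824, -0.3539, 0.0901]
ee_rot: [-0.347, 1.569, -0.629]
contact_force: [-0.1, 0.3, 1.1]
grip_width: 0.0555
```

```bash

python3 - <<'E'
from h import *
st(); c=cap("wrist"); coppers(c); go(381.5,-353.1,28,-16.4)
E
```

```text
t 27.82 p [ 382.4 -353.9   90.1] yaw -16.17 down err y,z mm/m [-0.5  1.5] F [-0.1  0.3  1.1] w 55.5 q [ 0.21  0.42  0.55  2.02 -0.31  0.78  2.24]
blob px [257. 206.] n 1678 top z 8.6 xy 381.1 -353.4 LxW 39.5 23.3 yaw -16.4
blob px [505. 377.] n 169 top z 2.2 xy 831.1 -16.4 LxW 98.2 36.6 yaw 48.5
GO dx,dy,dz [62.   0.4 -1.1] rx 0.3
```

Emit:
jog_arm(
  deltas=[
    {"jaw": -0.3,"dx": 35,"dy": 0.4,"dz": -1.2,"rx": 0,"ry": 0,"rz": 0},
    {"jaw": -0.3,"dx": 20,"dy": 0,"dz": 0,"rx": 0,"ry": 0,"rz": 0},
    {"jaw": -0.3,"dx": 7,"dy": 0,"dz": 0,"rx": 0,"ry": 0,"rz": 0},
    {"jaw": -0.3,"dx": 0,"dy": 0,"dz": 0,"rx": 0,"ry": 0,"rz": 0},
    {"jaw": -0.3,"dx": 0,"dy": 0,"dz": 0,"rx": 0,"ry": 0,"rz": 0},
    {"jaw": 1,"dx": 0,"dy": 0,"dz": 0,"rx": 0,"ry": 0,"rz": 0},
    {"jaw": 1,"dx": 0,"dy": 0,"dz": 0,"rx": 0,"ry": 0,"rz": 0},
    {"jaw": 1,"dx": 0,"dy": 0,"dz": 0,"rx": 0,"ry": 0,"rz": 0},
    {"jaw": 1,"dx": 0,"dy": 0,"dz": 0,"rx": 0,"ry": 0,"rz": 0},
    {"jaw": 1,"dx": 0,"dy": 0,"dz": 0,"rx": 0,"ry": 0,"rz": 0},
    {"jaw": 1,"dx": -30,"dy": 0,"dz": 0,"rx": 0,"ry": 0,"rz": 0},
    {"jaw": 1,"dx": -30,"dy": 0,"dz": 0,"rx": 9.5,"ry": 0,"rz": 0},
    {"jaw": 1,"dx": -30,"dy": 0,"dz": 0,"rx": 9.5,"ry": 0,"rz": 0},
    {"jaw": 1,"dx": -30,"dy": 0,"dz": 0,"rx": 9.5,"ry": 0,"rz": 0},
    {"jaw": 1,"dx": -30,"dy": 0,"dz": 0,"rx": 9.5,"ry": 0,"rz": 0},
    {"jaw": 1,"dx": -30,"dy": 0,"dz": 0,"rx": 9.5,"ry": 0,"rz": 0},
    {"jaw": 1,"dx": 0,"dy": 0,"dz": 0,"rx": 9.5,"ry": 0,"rz": 0},
    {"jaw": 1,"dx": 0,"dy": 0,"dz": 0,"rx": 9.5,"ry": 0,"rz": 0},
    {"jaw": 1,"dx": 0,"dy": 0,"dz": 0,"rx": 9.5,"ry": 0,"rz": 0},
    {"jaw": 1,"dx": 0,"dy": 0,"dz": 0,"rx": 0,"ry": 0,"rz": 0},
  ],
)

```text
t: 30.38
eef_pos: [0.3807, -0.3524, 0.207]
ee_rot: [-1.789, 1.57, 2.889]
contact_force: [-0.3, 0.4, -1.4]
grip_width: 0.0223
```

```bash

python3 - <<'E'
from h import *
st(); go(613.4,-26.5,140,-92.3)
E
```

```text
t 30.38 p [ 380.7 -352.4  207. ] yaw -91.99 down err y,z mm/m [-0.7 -0.2] F [-0.3  0.4 -1.4] w 22.3 q [-0.14  0.34  0.99  1.92 -0.33  1.05  0.95]
GO dx,dy,dz [  66.8  221.3 -333.8] rx 0.3
```

Emit:
jog_arm(
  deltas=[
    {"jaw": 1,"dx": 0,"dy": 27.6,"dz": -41.7,"rx": 0.3,"ry": 0,"rz": 0},
    {"jaw": 1,"dx": 0,"dy": 27.6,"dz": -41.7,"rx": 0,"ry": 0,"rz": 0},
    {"jaw": 1,"dx": 0,"dy": 27.6,"dz": -41.7,"rx": 0,"ry": 0,"rz": 0},
    {"jaw": 1,"dx": 0,"dy": 27.6,"dz": -41.7,"rx": 0,"ry": 0,"rz": 0},
    {"jaw": 1,"dx": 0,"dy": 27.6,"dz": -41.7,"rx": 0,"ry": 0,"rz": 0},
    {"jaw": 1,"dx": 0,"dy": 27.6,"dz": -41.7,"rx": 0,"ry": 0,"rz": 0},
    {"jaw": 1,"dx": 0,"dy": 27.6,"dz": -41.7,"rx": 0,"ry": 0,"rz": 0},
    {"jaw": 1,"dx": 0,"dy": 27.6,"dz": -41.7,"rx": 0,"ry": 0,"rz": 0},
    {"jaw": 1,"dx": 40,"dy": 0,"dz": 0,"rx": 0,"ry": 0,"rz": 0},
    {"jaw": 1,"dx": 27,"dy": 0,"dz": 0,"rx": 0,"ry": 0,"rz": 0},
    {"jaw": 1,"dx": 0,"dy": 0,"dz": 0,"rx": 0,"ry": 0,"rz": 0},
    {"jaw": 1,"dx": 0,"dy": 0,"dz": 0,"rx": 0,"ry": 0,"rz": 0},
  ],
)

```text
t: 31.88
eef_pos: [0.6159, -0.0289, 0.1414]
ee_rot: [1.638, 1.569, 0.026]
contact_force: [0.1, -0.2, -0.7]
grip_width: 0.0221
```

```bash

python3 - <<'E'
from h import *
st();go(613.4,-26.5,95,-92.3)
c=cap("wrist"); coppers(c)
E
```

```text
t 31.88 p [615.9 -28.9 141.4] yaw -92.36 down err y,z mm/m [ 1.7 -0.1] F [ 0.1 -0.2 -0.7] w 22.1 q [-0.61  0.58  0.81  1.76 -0.49  1.02  0.35]
GO dx,dy,dz [46.4 -2.6 -2.3] rx -0.1
blob px [255.  76.] n 2385 top z 74.6 xy 618.5 64.3 LxW 39.3 23.6 yaw 88.2
blob px [468. 133.] n 10111 top z 2.8 xy 858.8 19.4 LxW 157.4 128.9 yaw 22.8
blob px [253. 148.] n 2326 top z 74.6 xy 615.0 18.2 LxW 39.7 23.5 yaw 88.1
blob px [257. 248.] n 3071 top z 121.9 xy 616.2 -28.8 LxW 40.8 23.5 yaw 88.4
blob px [502. 369.] n 274 top z -673.0 xy 2455.2 -1783.9 LxW 249.6 8.6 yaw -89.7
```

Emit:
jog_arm(
  deltas=[
    {"jaw": 1,"dx": 20,"dy": -2.6,"dz": -2.3,"rx": 0,"ry": 0,"rz": 0},
    {"jaw": 1,"dx": 20,"dy": 0,"dz": 0,"rx": 0,"ry": 0,"rz": 0},
    {"jaw": 1,"dx": 5,"dy": 0,"dz": 0,"rx": 0,"ry": 0,"rz": 0},
    {"jaw": 1,"dx": 1,"dy": 0,"dz": 0,"rx": 0,"ry": 0,"rz": 0},
    {"jaw": 1,"dx": 0,"dy": 0,"dz": 0,"rx": 0,"ry": 0,"rz": 0},
    {"jaw": 0,"dx": 0,"dy": 0,"dz": 0,"rx": 0,"ry": 0,"rz": 0},
    {"jaw": 0,"dx": 0,"dy": 0,"dz": 0,"rx": 0,"ry": 0,"rz": 0},
    {"jaw": 0,"dx": 0,"dy": 0,"dz": 0,"rx": 0,"ry": 0,"rz": 0},
    {"jaw": 0,"dx": -30,"dy": 0,"dz": 0,"rx": 0,"ry": 0,"rz": 0},
    {"jaw": -0.3,"dx": -50,"dy": 0,"dz": 0,"rx": 0,"ry": 0,"rz": 0},
    {"jaw": -0.3,"dx": -60,"dy": 0,"dz": -23,"rx": 0,"ry": 0,"rz": 0},
    {"jaw": -0.3,"dx": -40,"dy": 0,"dz": -22,"rx": 0,"ry": 0,"rz": 0},
    {"jaw": -0.3,"dx": 0,"dy": 0,"dz": 0,"rx": 0,"ry": 0,"rz": 0},
    {"jaw": -0.3,"dx": 0,"dy": 0,"dz": 0,"rx": 0,"ry": 0,"rz": 0},
    {"jaw": -0.3,"dx": 0,"dy": 0,"dz": 0,"rx": 0,"ry": 0,"rz": 0},
  ],
)

```text
t: 33.8
eef_pos: [0.6136, 0.0173, 0.2711]
ee_rot: [-1.324, 1.568, -2.938]
contact_force: [0.7, -0.4, -0.1]
grip_width: 0.0554
```

```bash

python3 - <<'E'
from h import *
st();go(581.5,-372,250,-90)
c=cap("wrist"); coppers(c); P=cloud(c); np.save("w6.npy",P); np.save("w6im.npy",c["im"]); save(c["im"],"w6.png",1.5)
Z=P[...,2]
for bx,by in((619,113.7),(611.4,-76.1)):
    rr=np.hypot(P[...,0]*1000-bx,P[...,1]*1000-by); 
    m=(rr<26)&(Z<.077)&(Z>.03); m2=(rr<26)&(abs(Z-.08)<.0025)
    Q=P[m2][:,:2]*1000; h=np.histogram2d(Q[:,0]-bx,Q[:,1]-by,bins=1); 
    # boundary fit: innermost plane points per angular bin
    a=np.degrees(np.arctan2(Q[:,1]-by,Q[:,0]-bx)); d=np.hypot(Q[:,0]-bx,Q[:,1]-by)
    pts=[]
    for k in range(-180,180,15):
        s=(a>=k)&(a<k+15)
        if s.sum()>3: i=np.argmin(np.where(s,d,99)); pts.append(Q[i])
    pts=np.array(pts); A=np.c_[2*pts,np.ones(len(pts))]; s=np.linalg.lstsq(A,(pts**2).sum(1),rcond=None)[0]
    print("bore",s[:2].round(1),"R",np.sqrt(s[2]+s[0]**2+s[1]**2).round(1),len(pts),m2.sum())
W=(abs(P[...,0]-.614)<.1)&(abs(P[...,1]-.018)<.14); Q=P[W&(abs(Z-.08)<.0025)]; print([np.round(a,1) for a in cv2.minAreaRect((Q[:,:2]*1000).astype(np.float32))])
E
```

```text
t 33.8 p [613.6  17.3 271.1] yaw -92.49 down err y,z mm/m [-2.7  0.7] F [ 0.7 -0.4 -0.1] w 55.4 q [-0.75  0.46  0.91  1.62 -0.38  1.25  0.19]
GO dx,dy,dz [ 21.4 -15.1 390.3] rx -2.5
blob px [421. 151.] n 7047 top z 3.0 xy 860.0 19.9 LxW 158.1 127.9 yaw 22.8
blob px [260. 129.] n 833 top z 74.7 xy 618.2 63.9 LxW 39.8 23.2 yaw 88.0
blob px [259. 170.] n 799 top z 74.7 xy 615.6 18.0 LxW 39.9 23.3 yaw 87.8
blob px [259. 207.] n 704 top z 74.9 xy 612.8 -25.8 LxW 39.9 23.6 yaw 88.2
blob px [501. 351.] n 349 top z -666.1 xy 2453.4 -1733.1 LxW 365.3 15.6 yaw -89.8
blob px [353. 351.] n 112 top z 88.5 xy 749.3 -276.2 LxW 16.9 5.4 yaw -42.0
bore [618.6 113.3] R 12.2 24 1537
bore [611.4 -75.7] R 12.4 24 1038
[array([632.1,  28.9]), array([262.5, 153.9]), np.float64(87.7)]
```

View pics/w6.png

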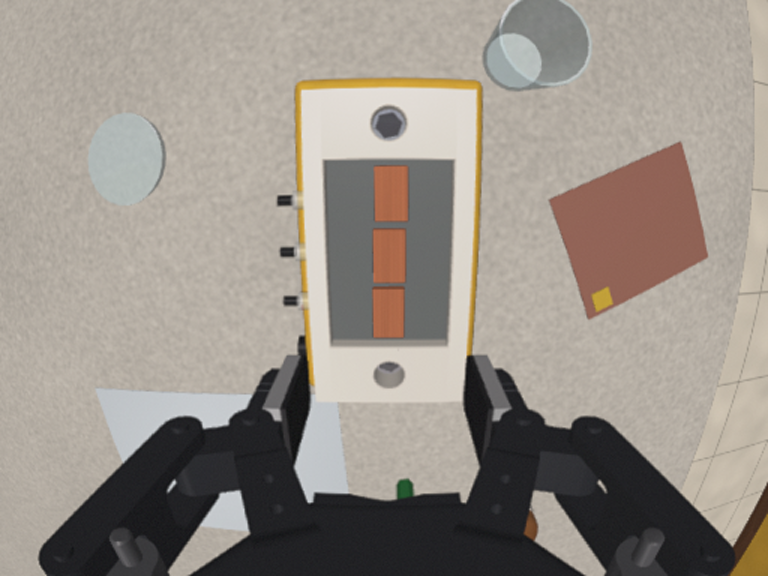

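All three coupons lie flat in the tray, at (390,193), (389,255) and (388,312), side by side along y. The bores are at (389,123) and (389,374). Moving to the key.

Emit:
jog_arm(
  deltas=[
    {"jaw": -0.3,"dx": 0,"dy": -1.5,"dz": 39,"rx": 0,"ry": 0,"rz": 0},
    {"jaw": -0.3,"dx": 0,"dy": -1.5,"dz": 39,"rx": 0,"ry": 0,"rz": 0},
    {"jaw": -0.3,"dx": 0,"dy": -1.5,"dz": 39,"rx": 0,"ry": 0,"rz": 0},
    {"jaw": -0.3,"dx": 0,"dy": -1.5,"dz": 39,"rx": 0,"ry": 0,"rz": 0},
    {"jaw": -0.3,"dx": 0,"dy": -1.5,"dz": 39,"rx": 0,"ry": 0,"rz": 0},
    {"jaw": -0.3,"dx": 0,"dy": -1.5,"dz": 39,"rx": 0,"ry": 0,"rz": 0},
    {"jaw": -0.3,"dx": 0,"dy": -1.5,"dz": 39,"rx": 0,"ry": 0,"rz": 0},
    {"jaw": -0.3,"dx": 0,"dy": -1.5,"dz": 39,"rx": 0,"ry": 0,"rz": 0},
    {"jaw": -0.3,"dx": 0,"dy": -1.5,"dz": 39,"rx": 0,"ry": 0,"rz": 0},
    {"jaw": -0.3,"dx": 10,"dy": -1.5,"dz": 39,"rx": -2.5,"ry": 0,"rz": 0},
    {"jaw": -0.3,"dx": 0,"dy": 0,"dz": 0,"rx": 0,"ry": 0,"rz": 0},
    {"jaw": -0.3,"dx": 0,"dy": 0,"dz": 0,"rx": 0,"ry": 0,"rz": 0},
    {"jaw": -0.3,"dx": 0,"dy": 0,"dz": 0,"rx": 0,"ry": 0,"rz": 0},
  ],
)

```text
t: 35.48
eef_pos: [0.5841, -0.3692, 0.2624]
ee_rot: [3.003, 1.57, 1.436]
contact_force: [0.7, 0.2, 0.1]
grip_width: 0.0551
```

```bash

python3 - <<'E'
from h import *
o,M,d=st()
c=cap("wrist"); coppers(c); P=cloud(c); Z=P[...,2]
W=(np.hypot(P[...,0]-.5815,P[...,1]+.372)<.055); Q=P[W&(abs(Z-.062)<.003)]; print("stand",[np.round(a,1) for a in cv2.minAreaRect((Q[:,:2]*1000).astype(np.float32))])
save(c["im"],"w7.png",1.5)
# hex orientation of the sockets from stored clouds (camera centre unknown -> use line from stored pose)
P6=np.load("w6.npy")
he=np.array(eyes.camera_model("wrist")["hand_eye"])
def hexfit(P,C,bx,by):
    V=P-C; t=(.055-C[2])/V[...,2]; X=(C[0]+t*V[...,0])*1000-bx; Y=(C[1]+t*V[...,1])*1000-by
    m=(np.hypot(X,Y)<11.3)&(P[...,2]<.062); deep=P[...,2]<.0525; x,y,dp=X[m],Y[m],deep[m]; best=[]
    for a in range(0,60,2):
        for ox in np.arange(-2,2.1,.5):
            for oy in np.arange(-2,2.1,.5):
                u=np.max([(x-ox)*np.cos(np.radians(a+60*k))+(y-oy)*np.sin(np.radians(a+60*k)) for k in range(6)],0)
                best.append((np.mean((u<8.9)==dp),a,ox,oy))
    best.sort(key=lambda b:-b[0]); print(len(x),dp.sum(),[tuple(float(round(v,3)) for v in b) for b in best[:5]])
def cam(p,yaw):
    a=np.radians(yaw); Mm=np.array([[0,-np.sin(a),np.cos(a)],[0,np.cos(a),np.sin(a)],[-1,0,0]]); return (Mm@he[:3,3])+np.array(p)/1000
C6=cam([613.6,17.3,271.1],-92.49); C5=cam([614.5,61.8,207.4],-91.85)
hexfit(P6,C6,618.6,113.3); hexfit(P6,C6,611.4,-75.7); hexfit(np.load("w5.npy"),C5,618.6,113.3)
E
```

```text
t 35.48 p [ 584.1 -369.2  262.4] yaw -89.79 down err y,z mm/m [ 0.2 -1.2] F [0.7 0.2 0.1] w 55.1 q [-0.03  0.61  0.85  1.43 -0.46  1.31  0.86]
blob px [387. 105.] n 1616 top z 92.4 xy 729.2 -290.3 LxW 39.7 31.4 yaw 89.6
blob px [254. 182.] n 1097 top z 112.5 xy 581.1 -372.0 LxW 58.6 15.4 yaw -89.6
blob px [500. 347.] n 372 top z -668.9 xy 2456.3 -1917.4 LxW 382.1 17.7 yaw 89.8
stand [array([ 581.4, -372.3]), array([70.8, 70.8]), np.float64(69.1)]
317 226 [(0.978, 38.0, 0.5, 0.0), (0.975, 40.0, 0.5, 0.0), (0.975, 42.0, 0.5, 0.0), (0.965, 34.0, 0.5, 0.0), (0.965, 36.0, 0.5, 0.0)]
79 46 [(0.987, 4.0, 0.0, 1.0), (0.975, 0.0, 0.5, 1.0), (0.975, 2.0, 0.0, 1.0), (0.975, 4.0, 0.5, 1.0), (0.975, 6.0, 0.0, 1.0)]
470 335 [(0.979, 38.0, 0.5, 0.5), (0.979, 40.0, 0.5, 0.5), (0.979, 44.0, 0.5, 0.5), (0.977, 42.0, 0.5, 0.5), (0.968, 36.0, 0.5, 0.5)]
```

Emit:
jog_arm(
  deltas=[
    {"jaw": -0.3,"dx": 40,"dy": -3,"dz": 2.8,"rx": 0,"ry": 0,"rz": 0},
    {"jaw": -0.3,"dx": 40,"dy": 0,"dz": 0,"rx": 0,"ry": 0,"rz": 0},
    {"jaw": -0.3,"dx": 40,"dy": 0,"dz": 0,"rx": 0,"ry": 0,"rz": 0},
    {"jaw": -0.3,"dx": 0,"dy": 0,"dz": 0,"rx": 0,"ry": 0,"rz": 0},
    {"jaw": -0.3,"dx": 0,"dy": 0,"dz": 0,"rx": 0,"ry": 0,"rz": 0},
    {"jaw": -0.3,"dx": 0,"dy": 0,"dz": 0,"rx": 0,"ry": 0,"rz": 0},
  ],
)

```text
t: 36.28
eef_pos: [0.5814, -0.3744, 0.1451]
ee_rot: [1.014, 1.567, -0.555]
contact_force: [0.5, -0.2, 0.3]
grip_width: 0.0553
```

```bash

python3 - <<'E'
from h import *
o,M,d=st()
c=cap("wrist"); coppers(c); P=cloud(c); Z=P[...,2]
W=(np.hypot(P[...,0]-.5815,P[...,1]+.372)<.055); Q=P[W&(abs(Z-.062)<.003)]; print("stand",[np.round(a,1) for a in cv2.minAreaRect((Q[:,:2]*1000).astype(np.float32))])
go(581.2,-372.1,99,-89.6)
E
```

```text
t 36.27 p [ 581.4 -374.4  145.1] yaw -89.88 down err y,z mm/m [3.3 2.1] F [ 0.5 -0.2  0.3] w 55.3 q [ 0.    0.7   0.79  1.56 -0.54  1.11  0.92]
blob px [453. 105.] n 3776 top z 92.8 xy 727.8 -290.2 LxW 38.6 27.1 yaw -88.5
blob px [398. 101.] n 183 top z 12.4 xy 711.2 -291.0 LxW 49.7 13.7 yaw -87.7
blob px [257. 224.] n 2971 top z 112.4 xy 581.3 -371.7 LxW 60.0 15.8 yaw -89.8
blob px [500. 366.] n 340 top z -671.9 xy 2452.6 -2030.2 LxW 349.8 20.0 yaw 88.2
stand [array([ 581.4, -372.2]), array([70.7, 70.7]), np.float64(69.1)]
GO dx,dy,dz [45.8 -0.1 -2.3] rx -0.3
```

Emit:
jog_arm(
  deltas=[
    {"jaw": -0.3,"dx": 30,"dy": 0,"dz": -2.4,"rx": 0,"ry": 0,"rz": 0},
    {"jaw": -0.3,"dx": 16,"dy": 0,"dz": 0,"rx": 0,"ry": 0,"rz": 0},
    {"jaw": -0.3,"dx": 0,"dy": 0,"dz": 0,"rx": 0,"ry": 0,"rz": 0},
    {"jaw": -0.3,"dx": 0,"dy": 0,"dz": 0,"rx": 0,"ry": 0,"rz": 0},
    {"jaw": 1,"dx": 0,"dy": 0,"dz": 0,"rx": 0,"ry": 0,"rz": 0},
    {"jaw": 1,"dx": 0,"dy": 0,"dz": 0,"rx": 0,"ry": 0,"rz": 0},
    {"jaw": 1,"dx": 0,"dy": 0,"dz": 0,"rx": 0,"ry": 0,"rz": 0},
    {"jaw": 1,"dx": 0,"dy": 0,"dz": 0,"rx": 0,"ry": 0,"rz": 0},
    {"jaw": 1,"dx": 0,"dy": 0,"dz": 0,"rx": 0,"ry": 0,"rz": 0},
    {"jaw": 1,"dx": 0,"dy": 0,"dz": 0,"rx": 0,"ry": 0,"rz": 0},
  ],
  newtons=90,
)

```text
t: 37.58
eef_pos: [0.5806, -0.3716, 0.0974]
ee_rot: [1.144, 1.57, -0.425]
contact_force: [-0.5, 0.9, 5.9]
grip_width: 0.0148
```

```bash

python3 - <<'E'
from h import *
o,M,d=st()
c=cap("wrist"); coppers(c)
E
```

```text
t 37.58 p [ 580.6 -371.6   97.4] yaw -89.9 down err y,z mm/m [1.  0.5] F [-0.5  0.9  5.9] w 14.8 q [ 0.02  0.75  0.76  1.59 -0.57  1.03  0.94]
blob px [488. 115.] n 4119 top z 85.6 xy 719.1 -292.3 LxW 46.2 19.6 yaw -82.6
blob px [425. 106.] n 372 top z 12.7 xy 712.6 -290.2 LxW 53.5 16.8 yaw -89.6
blob px [257. 265.] n 4893 top z 112.4 xy 580.7 -369.3 LxW 54.7 16.1 yaw 89.3
blob px [505. 374.] n 80 top z -659.3 xy 2455.5 -2031.4 LxW 168.0 11.9 yaw -88.4
```

Emit:
jog_arm(
  deltas=[
    {"jaw": 1,"dx": -20,"dy": 0,"dz": 0,"rx": 0,"ry": 0,"rz": 0},
    {"jaw": 1,"dx": -40,"dy": 0,"dz": 0,"rx": 0,"ry": 0,"rz": 0},
    {"jaw": 1,"dx": -40,"dy": 0,"dz": 0,"rx": 0,"ry": 0,"rz": 0},
    {"jaw": 1,"dx": -40,"dy": 0,"dz": 0,"rx": 0,"ry": 0,"rz": 0},
    {"jaw": 1,"dx": 0,"dy": 4,"dz": -37,"rx": 0,"ry": 0,"rz": 0},
    {"jaw": 1,"dx": 0,"dy": 4,"dz": -37,"rx": 0,"ry": 0,"rz": 0},
    {"jaw": 1,"dx": 0,"dy": 4,"dz": -37,"rx": 0,"ry": 0,"rz": 0},
    {"jaw": 1,"dx": 0,"dy": 4,"dz": -37,"rx": 0,"ry": 0,"rz": 0},
    {"jaw": 1,"dx": 0,"dy": 4,"dz": -37,"rx": 0,"ry": 0,"rz": 0},
    {"jaw": 1,"dx": 0,"dy": 4,"dz": -37,"rx": 0,"ry": 0,"rz": 0},
    {"jaw": 1,"dx": 0,"dy": 4,"dz": -37,"rx": 0,"ry": 0,"rz": 0},
    {"jaw": 1,"dx": 0,"dy": 3,"dz": -37,"rx": 0,"ry": 0,"rz": 0},
    {"jaw": 1,"dx": 30,"dy": 0,"dz": 0,"rx": 0,"ry": 0,"rz": 0},
    {"jaw": 1,"dx": 20,"dy": 0,"dz": 0,"rx": 0,"ry": 0,"rz": 0},
    {"jaw": 1,"dx": 0,"dy": 0,"dz": 0,"rx": 0,"ry": 0,"rz": 0},
    {"jaw": 1,"dx": 0,"dy": 0,"dz": 0,"rx": 0,"ry": 0,"rz": 0},
    {"jaw": 1,"dx": 0,"dy": 0,"dz": 0,"rx": 0,"ry": 0,"rz": 0},
  ],
)

```text
t: 39.75
eef_pos: [0.6113, -0.076, 0.1878]
ee_rot: [1.523, 1.569, -0.047]
contact_force: [0.4, 0.6, -1.9]
grip_width: 0.0148
```

```bash

python3 - <<'E'
from h import *
o,M,d=st(); go(611.4,-75.7,178,-90)
c=cap("wrist"); P=cloud(c); save(c["im"],"w8.png",1.5)
E
```

```text
t 39.75 p [611.3 -76.  187.8] yaw -89.96 down err y,z mm/m [1.9 0.1] F [ 0.4  0.6 -1.9] w 14.8 q [-0.56  0.54  0.86  1.72 -0.45  1.1   0.44]
GO dx,dy,dz [ 9.8  0.1 -0.3] rx 0.0
```

View pics/w8.png

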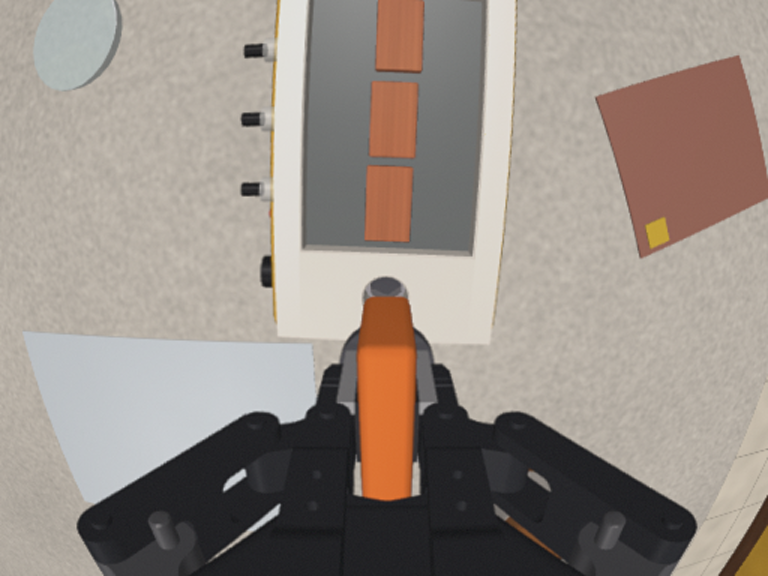

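The key is held squarely and bore B is directly beneath at (387,290). Inserting.

Emit:
jog_arm(
  deltas=[
    {"jaw": 1,"dx": 12,"dy": 0.1,"dz": -0.2,"rx": 0,"ry": 0,"rz": 0},
    {"jaw": 1,"dx": 12,"dy": 0,"dz": 0,"rx": 0,"ry": 0,"rz": 0},
    {"jaw": 1,"dx": 11,"dy": 0,"dz": 0,"rx": 0,"ry": 0,"rz": 0},
    {"jaw": 1,"dx": 5,"dy": 0,"dz": 0,"rx": 0,"ry": 0,"rz": 0},
    {"jaw": 1,"dx": 4,"dy": 0,"dz": 0,"rx": 0,"ry": 0,"rz": 0},
    {"jaw": 1,"dx": 3,"dy": 0,"dz": 0,"rx": 0,"ry": 0,"rz": 0},
    {"jaw": 1,"dx": 0,"dy": 0,"dz": 0,"rx": 0,"ry": 0,"rz": 0},
    {"jaw": 1,"dx": 0,"dy": 0,"dz": 0,"rx": 0,"ry": 0,"rz": 0},
  ],
)

```text
t: 40.8
eef_pos: [0.6112, -0.0752, 0.1407]
ee_rot: [2.036, 1.57, 0.467]
contact_force: [-1.5, -0.3, 5.8]
grip_width: 0.0152
```

```bash

python3 - <<'E'
from h import *
o,M,d=st(); print(o["wrist_torque"])
E
```

```text
t 40.8 p [611.2 -75.2 140.7] yaw -89.91 down err y,z mm/m [ 0.9 -0.5] F [-1.5 -0.3  5.8] w 15.2 q [-0.53  0.59  0.82  1.76 -0.5   1.02  0.47]
[ 0.1677243   0.55152218 -0.00657558]
```

Emit:
jog_arm(
  deltas=[
    {"jaw": 1,"dx": 3,"dy": 0,"dz": 0,"rx": 0,"ry": 0,"rz": 0},
    {"jaw": 1,"dx": 0,"dy": 0,"dz": 0,"rx": 5,"ry": 0,"rz": 0},
    {"jaw": 1,"dx": 0,"dy": 0,"dz": 0,"rx": 5,"ry": 0,"rz": 0},
    {"jaw": 1,"dx": 0,"dy": 0,"dz": 0,"rx": 5,"ry": 0,"rz": 0},
    {"jaw": 1,"dx": 0,"dy": 0,"dz": 0,"rx": 5,"ry": 0,"rz": 0},
    {"jaw": 1,"dx": 0,"dy": 0,"dz": 0,"rx": 5,"ry": 0,"rz": 0},
    {"jaw": 1,"dx": 0,"dy": 0,"dz": 0,"rx": 0,"ry": 0,"rz": 0},
    {"jaw": 1,"dx": 0,"dy": 0,"dz": 0,"rx": 0,"ry": 0,"rz": 0},
  ],
)

```text
t: 41.8
eef_pos: [0.6111, -0.0751, 0.1365]
ee_rot: [1.358, 1.57, -0.647]
contact_force: [0.9, -0.4, -1.8]
grip_width: 0.0149
```

```bash

python3 - <<'E'
from h import *
o,M,d=st(); print(o["wrist_torque"])
E
```

```text
t 41.8 p [611.1 -75.1 136.5] yaw -114.83 down err y,z mm/m [0.9 0.2] F [ 0.9 -0.4 -1.8] w 14.9 q [-0.59  0.64  0.92  1.76 -0.58  1.04  0.11]
[-0.25632464 -0.19417663 -0.00034008]
```

Emit:
jog_arm(
  deltas=[
    {"jaw": 1,"dx": 2.5,"dy": 0,"dz": 0,"rx": 0,"ry": 0,"rz": 0},
    {"jaw": 1,"dx": 0,"dy": 0,"dz": 0,"rx": 6,"ry": 0,"rz": 0},
    {"jaw": 1,"dx": 0,"dy": 0,"dz": 0,"rx": 6,"ry": 0,"rz": 0},
    {"jaw": 1,"dx": 0,"dy": 0,"dz": 0,"rx": 6,"ry": 0,"rz": 0},
    {"jaw": 1,"dx": 0,"dy": 0,"dz": 0,"rx": 6,"ry": 0,"rz": 0},
    {"jaw": 1,"dx": 0,"dy": 0,"dz": 0,"rx": 6,"ry": 0,"rz": 0},
    {"jaw": 1,"dx": 0,"dy": 0,"dz": 0,"rx": 6,"ry": 0,"rz": 0},
    {"jaw": 1,"dx": 0,"dy": 0,"dz": 0,"rx": 6,"ry": 0,"rz": 0},
    {"jaw": 1,"dx": 0,"dy": 0,"dz": 0,"rx": 0,"ry": 0,"rz": 0},
    {"jaw": 1,"dx": 0,"dy": 0,"dz": 0,"rx": 0,"ry": 0,"rz": 0},
  ],
)

```text
t: 43.05
eef_pos: [0.6114, -0.0756, 0.1342]
ee_rot: [2.098, 1.569, -0.639]
contact_force: [1.4, -2.6, -3.0]
grip_width: 0.015
```

```bash

python3 - <<'E'
from h import *
o,M,d=st(); print(o["wrist_torque"])
E
```

```text
t 43.05 p [611.4 -75.6 134.2] yaw -156.82 down err y,z mm/m [ 1.9 -1.1] F [ 1.4 -2.6 -3. ] w 15.0 q [-0.68  0.74  1.09  1.77 -0.73  1.1  -0.5 ]
[-0.76208368 -0.79746303  0.05448874]
```

Emit:
jog_arm(
  deltas=[
    {"jaw": 1,"dx": 0,"dy": 0,"dz": 0,"rx": 5,"ry": 0,"rz": 0},
    {"jaw": 1,"dx": 0,"dy": 0,"dz": 0,"rx": 5,"ry": 0,"rz": 0},
    {"jaw": 1,"dx": 0,"dy": 0,"dz": 0,"rx": 4,"ry": 0,"rz": 0},
    {"jaw": 1,"dx": 0,"dy": 0,"dz": 0,"rx": 0,"ry": 0,"rz": 0},
    {"jaw": 1,"dx": 0,"dy": 0,"dz": 0,"rx": 0,"ry": 0,"rz": 0},
  ],
)

```text
t: 43.68
eef_pos: [0.6115, -0.0757, 0.1343]
ee_rot: [2.313, 1.568, -0.668]
contact_force: [4.3, -4.0, -4.8]
grip_width: 0.0152
```

```bash

python3 - <<'E'
from h import *
o,M,d=st(); print(o["wrist_torque"])
E
```

```text
t 43.67 p [611.5 -75.7 134.3] yaw -170.81 down err y,z mm/m [ 1.8 -1.6] F [ 4.3 -4.  -4.8] w 15.2 q [-0.7   0.78  1.14  1.77 -0.78  1.13 -0.71]
[-1.06415929 -1.05016782  0.07995847]
```

Emit:
jog_arm(
  deltas=[
    {"jaw": 1,"dx": 0,"dy": 0,"dz": 0,"rx": 4,"ry": 0,"rz": 0},
    {"jaw": 1,"dx": 0,"dy": 0,"dz": 0,"rx": 4,"ry": 0,"rz": 0},
    {"jaw": 1,"dx": 0,"dy": 0,"dz": 0,"rx": 0,"ry": 0,"rz": 0},
    {"jaw": 1,"dx": 0,"dy": 0,"dz": 0,"rx": 0,"ry": 0,"rz": 0},
  ],
)

```text
t: 44.18
eef_pos: [0.6115, -0.0758, 0.1344]
ee_rot: [2.375, 1.568, -0.745]
contact_force: [4.2, -3.8, -3.1]
grip_width: 0.0146
```

```bash

python3 - <<'E'
from h import *
o,M,d=st(); print(o["wrist_torque"]); save(cap("wrist")["im"],"w9.png",1.5)
E
```

```text
t 44.17 p [611.5 -75.8 134.4] yaw -178.77 down err y,z mm/m [ 1.8 -1.8] F [ 4.2 -3.8 -3.1] w 14.6 q [-0.71  0.8   1.17  1.77 -0.81  1.15 -0.83]
[-1.17649744 -1.00825337  0.25790247]
```

View pics/w9.png

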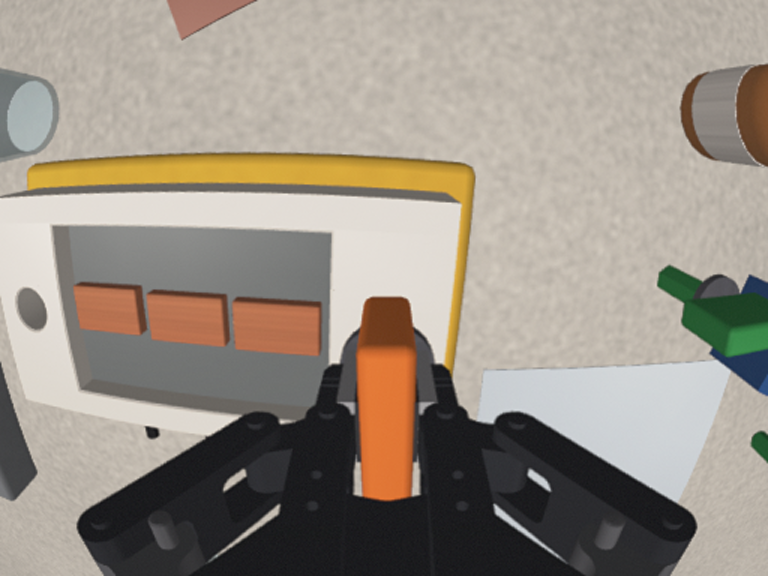

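Torque has risen from 0.08 to 0.26 N·m with the handle still square in the grip, so the screw is at its stop. One more small nudge, then I'll relax and lift out.

Emit:
jog_arm(
  deltas=[
    {"jaw": 1,"dx": 0,"dy": 0,"dz": 0,"rx": 3,"ry": 0,"rz": 0},
    {"jaw": 1,"dx": 0,"dy": 0,"dz": 0,"rx": 0,"ry": 0,"rz": 0},
    {"jaw": 1,"dx": 0,"dy": 0,"dz": 0,"rx": 0,"ry": 0,"rz": 0},
  ],
)

```text
t: 44.6
eef_pos: [0.6115, -0.0759, 0.1344]
ee_rot: [2.387, 1.568, -0.785]
contact_force: [3.0, -4.7, -4.1]
grip_width: 0.015
```

```bash

python3 - <<'E'
from h import *
o,M,d=st(); print(o["wrist_torque"])
E
```

```text
t 44.6 p [611.5 -75.9 134.4] yaw 178.25 down err y,z mm/m [ 1.9 -2. ] F [ 3.  -4.7 -4.1] w 15.0 q [-0.71  0.81  1.18  1.77 -0.82  1.15 -0.87]
[-1.1974324  -1.01157327  0.31793016]
```

Emit:
jog_arm(
  deltas=[
    {"jaw": 1,"dx": 0,"dy": 0,"dz": 0,"rx": -7,"ry": 0,"rz": 0},
    {"jaw": 1,"dx": -15,"dy": 0,"dz": 0,"rx": 0,"ry": 0,"rz": 0},
    {"jaw": 1,"dx": -20,"dy": 0,"dz": 0,"rx": 0,"ry": 0,"rz": 0},
    {"jaw": 1,"dx": -20,"dy": 0,"dz": 0,"rx": 0,"ry": 0,"rz": 0},
    {"jaw": 1,"dx": 0,"dy": 0,"dz": 0,"rx": -10,"ry": 0,"rz": 0},
    {"jaw": 1,"dx": 0,"dy": 0,"dz": 0,"rx": -10,"ry": 0,"rz": 0},
    {"jaw": 1,"dx": 0,"dy": 0,"dz": 0,"rx": -10,"ry": 0,"rz": 0},
    {"jaw": 1,"dx": 0,"dy": 0,"dz": 0,"rx": -10,"ry": 0,"rz": 0},
    {"jaw": 1,"dx": 0,"dy": 0,"dz": 0,"rx": -10,"ry": 0,"rz": 0},
    {"jaw": 1,"dx": 0,"dy": 0,"dz": 0,"rx": -10,"ry": 0,"rz": 0},
    {"jaw": 1,"dx": 0,"dy": 0,"dz": 0,"rx": -10,"ry": 0,"rz": 0},
    {"jaw": 1,"dx": 0,"dy": 0,"dz": 0,"rx": -10,"ry": 0,"rz": 0},
    {"jaw": 1,"dx": 0,"dy": 0,"dz": 0,"rx": -10,"ry": 0,"rz": 0},
    {"jaw": 1,"dx": 0,"dy": 0,"dz": 0,"rx": -10,"ry": 0,"rz": 0},
    {"jaw": 1,"dx": 0,"dy": 0,"dz": 0,"rx": 0,"ry": 0,"rz": 0},
    {"jaw": 1,"dx": 0,"dy": 0,"dz": 0,"rx": 0,"ry": 0,"rz": 0},
  ],
)

```text
t: 46.6
eef_pos: [0.6106, -0.075, 0.1897]
ee_rot: [-3.043, 1.57, 1.93]
contact_force: [0.6, 0.1, -2.2]
grip_width: 0.0151
```

```bash

python3 - <<'E'
from h import *
o,M,d=st(); go(618.6,113.3,188,-75)
E
```

```text
t 46.6 p [610.6 -75.  189.7] yaw -75.05 down err y,z mm/m [-0.  -0.4] F [ 0.6  0.1 -2.2] w 15.1 q [-0.53  0.51  0.8   1.71 -0.41  1.09  0.66]
GO dx,dy,dz [   1.8   56.3 -179.9] rx -0.0
```

Emit:
jog_arm(
  deltas=[
    {"jaw": 1,"dx": 0,"dy": 11.3,"dz": -36,"rx": 0,"ry": 0,"rz": 0},
    {"jaw": 1,"dx": 0,"dy": 11.3,"dz": -36,"rx": 0,"ry": 0,"rz": 0},
    {"jaw": 1,"dx": 0,"dy": 11.3,"dz": -36,"rx": 0,"ry": 0,"rz": 0},
    {"jaw": 1,"dx": 0,"dy": 11.3,"dz": -36,"rx": 0,"ry": 0,"rz": 0},
    {"jaw": 1,"dx": 0,"dy": 11.1,"dz": -36,"rx": 0,"ry": 0,"rz": 0},
    {"jaw": 1,"dx": 0,"dy": 0,"dz": 0,"rx": 0,"ry": 0,"rz": 0},
    {"jaw": 1,"dx": 0,"dy": 0,"dz": 0,"rx": 0,"ry": 0,"rz": 0},
    {"jaw": 1,"dx": 0,"dy": 0,"dz": 0,"rx": 0,"ry": 0,"rz": 0},
  ],
)

```text
t: 47.6
eef_pos: [0.6183, 0.1115, 0.1894]
ee_rot: [-0.185, 1.57, -1.496]
contact_force: [-0.8, 0.6, -1.2]
grip_width: 0.0151
```

```bash

python3 - <<'E'
from h import *
o,M,d=st(); go(618.6,113.3,145,-75)
E
```

```text
t 47.6 p [618.3 111.5 189.4] yaw -75.08 down err y,z mm/m [-0.1  0.8] F [-0.8  0.6 -1.2] w 15.1 q [-0.81  0.53  0.79  1.68 -0.41  1.1   0.36]
GO dx,dy,dz [44.4  0.8 -1.7] rx -0.1
```

Emit:
jog_arm(
  deltas=[
    {"jaw": 1,"dx": 0,"dy": 0.7,"dz": -1.5,"rx": 0,"ry": 0,"rz": 0},
    {"jaw": 1,"dx": 12,"dy": 0,"dz": 0,"rx": 0,"ry": 0,"rz": 0},
    {"jaw": 1,"dx": 12,"dy": 0,"dz": 0,"rx": 0,"ry": 0,"rz": 0},
    {"jaw": 1,"dx": 12,"dy": 0,"dz": 0,"rx": 0,"ry": 0,"rz": 0},
    {"jaw": 1,"dx": 6,"dy": 0,"dz": 0,"rx": 0,"ry": 0,"rz": 0},
    {"jaw": 1,"dx": 4,"dy": 0,"dz": 0,"rx": 0,"ry": 0,"rz": 0},
    {"jaw": 1,"dx": 4,"dy": 0,"dz": 0,"rx": 0,"ry": 0,"rz": 0},
    {"jaw": 1,"dx": 2,"dy": 0,"dz": 0,"rx": 0,"ry": 0,"rz": 0},
    {"jaw": 1,"dx": 0,"dy": 0,"dz": 0,"rx": 0,"ry": 0,"rz": 0},
    {"jaw": 1,"dx": 0,"dy": 0,"dz": 0,"rx": 0,"ry": 0,"rz": 0},
  ],
)

```text
t: 48.85
eef_pos: [0.6192, 0.115, 0.1404]
ee_rot: [2.472, 1.569, 1.165]
contact_force: [-4.9, -0.9, 14.0]
grip_width: 0.0147
```

```bash

python3 - <<'E'
from h import *
o,M,d=st(); print(o["wrist_torque"])
E
```

```text
t 48.85 p [619.2 115.  140.4] yaw -74.91 down err y,z mm/m [ 1.4 -1.8] F [-4.9 -0.9 14. ] w 14.7 q [-0.78  0.58  0.75  1.72 -0.46  1.02  0.39]
[0.07764574 1.38146978 0.03761053]
```

Emit:
jog_arm(
  deltas=[
    {"jaw": 1,"dx": -0.5,"dy": -0.5,"dz": 1,"rx": 0,"ry": 0,"rz": 0},
    {"jaw": 1,"dx": 0,"dy": 0,"dz": 0,"rx": 3,"ry": 0,"rz": 0},
    {"jaw": 1,"dx": 0,"dy": 0,"dz": 0,"rx": 3,"ry": 0,"rz": 0},
    {"jaw": 1,"dx": 0,"dy": 0,"dz": 0,"rx": 3,"ry": 0,"rz": 0},
    {"jaw": 1,"dx": 0,"dy": 0,"dz": 0,"rx": 0,"ry": 0,"rz": 0},
    {"jaw": 1,"dx": 0,"dy": 0,"dz": 0,"rx": 0,"ry": 0,"rz": 0},
  ],
)

```text
t: 49.6
eef_pos: [0.6185, 0.1141, 0.1378]
ee_rot: [1.926, 1.57, 0.462]
contact_force: [0.2, 0.2, -1.8]
grip_width: 0.0146
```

```bash

python3 - <<'E'
from h import *
o,M,d=st(); print(o["wrist_torque"])
E
```

```text
t 49.6 p [618.5 114.1 137.8] yaw -83.86 down err y,z mm/m [ 0.4 -0.2] F [ 0.2  0.2 -1.8] w 14.6 q [-0.81  0.6   0.79  1.73 -0.49  1.02  0.26]
[ 0.01446843 -0.0322347  -0.02435406]
```

Dropped in at −84°. Going deeper by 3.5 mm and turning.

Emit:
jog_arm(
  deltas=[
    {"jaw": 1,"dx": 3.5,"dy": 0,"dz": 0,"rx": 0,"ry": 0,"rz": 0},
    {"jaw": 1,"dx": 0,"dy": 0,"dz": 0,"rx": 6,"ry": 0,"rz": 0},
    {"jaw": 1,"dx": 0,"dy": 0,"dz": 0,"rx": 6,"ry": 0,"rz": 0},
    {"jaw": 1,"dx": 0,"dy": 0,"dz": 0,"rx": 6,"ry": 0,"rz": 0},
    {"jaw": 1,"dx": 0,"dy": 0,"dz": 0,"rx": 6,"ry": 0,"rz": 0},
    {"jaw": 1,"dx": 0,"dy": 0,"dz": 0,"rx": 6,"ry": 0,"rz": 0},
    {"jaw": 1,"dx": 0,"dy": 0,"dz": 0,"rx": 6,"ry": 0,"rz": 0},
    {"jaw": 1,"dx": 0,"dy": 0,"dz": 0,"rx": 6,"ry": 0,"rz": 0},
    {"jaw": 1,"dx": 0,"dy": 0,"dz": 0,"rx": 0,"ry": 0,"rz": 0},
    {"jaw": 1,"dx": 0,"dy": 0,"dz": 0,"rx": 0,"ry": 0,"rz": 0},
  ],
)

```text
t: 50.85
eef_pos: [0.6187, 0.114, 0.1339]
ee_rot: [1.963, 1.57, -0.233]
contact_force: [2.0, -0.1, -5.0]
grip_width: 0.015
```

```bash

python3 - <<'E'
from h import *
o,M,d=st(); print(o["wrist_torque"])
E
```

```text
t 50.85 p [618.7 114.  133.9] yaw -125.82 down err y,z mm/m [ 0.8 -0.3] F [ 2.  -0.1 -5. ] w 15.0 q [-0.9   0.68  0.96  1.73 -0.63  1.07 -0.35]
[-0.15861278 -0.58749044  0.04793643]
```

Emit:
jog_arm(
  deltas=[
    {"jaw": 1,"dx": 0,"dy": 0,"dz": 0,"rx": 4,"ry": 0,"rz": 0},
    {"jaw": 1,"dx": 0,"dy": 0,"dz": 0,"rx": 4,"ry": 0,"rz": 0},
    {"jaw": 1,"dx": 0,"dy": 0,"dz": 0,"rx": 4,"ry": 0,"rz": 0},
    {"jaw": 1,"dx": 0,"dy": 0,"dz": 0,"rx": 4,"ry": 0,"rz": 0},
    {"jaw": 1,"dx": 0,"dy": 0,"dz": 0,"rx": 0,"ry": 0,"rz": 0},
    {"jaw": 1,"dx": 0,"dy": 0,"dz": 0,"rx": 0,"ry": 0,"rz": 0},
  ],
)

```text
t: 51.6
eef_pos: [0.6187, 0.1139, 0.1341]
ee_rot: [2.284, 1.57, -0.191]
contact_force: [3.5, -0.6, -5.0]
grip_width: 0.0153
```

```bash

python3 - <<'E'
from h import *
o,M,d=st(); print(o["wrist_torque"])
E
```

```text
t 51.6 p [618.7 113.9 134.1] yaw -141.82 down err y,z mm/m [ 0.8 -0.7] F [ 3.5 -0.6 -5. ] w 15.3 q [-0.93  0.72  1.02  1.73 -0.69  1.09 -0.59]
[-0.34493163 -0.84664781  0.20511062]
```

Emit:
jog_arm(
  deltas=[
    {"jaw": 1,"dx": 0,"dy": 0,"dz": 0,"rx": 3,"ry": 0,"rz": 0},
    {"jaw": 1,"dx": 0,"dy": 0,"dz": 0,"rx": 3,"ry": 0,"rz": 0},
    {"jaw": 1,"dx": 0,"dy": 0,"dz": 0,"rx": 0,"ry": 0,"rz": 0},
    {"jaw": 1,"dx": 0,"dy": 0,"dz": 0,"rx": 0,"ry": 0,"rz": 0},
  ],
)

```text
t: 52.1
eef_pos: [0.6187, 0.1139, 0.1341]
ee_rot: [2.319, 1.57, -0.261]
contact_force: [4.5, -1.0, -6.3]
grip_width: 0.0151
```

```bash

python3 - <<'E'
from h import *
o,M,d=st(); print(o["wrist_torque"])
E
```

```text
t 52.1 p [618.7 113.9 134.1] yaw -147.83 down err y,z mm/m [ 0.7 -0.6] F [ 4.5 -1.  -6.3] w 15.1 q [-0.95  0.74  1.05  1.73 -0.71  1.1  -0.68]
[-0.415371   -1.07948235  0.40652899]
```

Emit:
jog_arm(
  deltas=[
    {"jaw": 1,"dx": 0,"dy": 0,"dz": 0,"rx": -9,"ry": 0,"rz": 0},
    {"jaw": 1,"dx": -15,"dy": 0,"dz": 0,"rx": 0,"ry": 0,"rz": 0},
    {"jaw": 1,"dx": -20,"dy": 0,"dz": 0,"rx": 0,"ry": 0,"rz": 0},
    {"jaw": 1,"dx": -20,"dy": 0,"dz": 0,"rx": 0,"ry": 0,"rz": 0},
    {"jaw": 1,"dx": -40,"dy": 0,"dz": 0,"rx": -9.7,"ry": 0,"rz": 0},
    {"jaw": 1,"dx": -30,"dy": 0,"dz": 0,"rx": -9.7,"ry": 0,"rz": 0},
    {"jaw": 1,"dx": 0,"dy": 0,"dz": 0,"rx": -9.7,"ry": 0,"rz": 0},
    {"jaw": 1,"dx": 0,"dy": 0,"dz": 0,"rx": -9.7,"ry": 0,"rz": 0},
    {"jaw": 1,"dx": 0,"dy": 0,"dz": 0,"rx": -10,"ry": 0,"rz": 0},
    {"jaw": 1,"dx": 0,"dy": 0,"dz": 0,"rx": 0,"ry": 0,"rz": 0},
    {"jaw": 1,"dx": 0,"dy": 0,"dz": 0,"rx": 0,"ry": 0,"rz": 0},
  ],
)

```text
t: 53.48
eef_pos: [0.6183, 0.1138, 0.2599]
ee_rot: [2.529, 1.57, 0.953]
contact_force: [0.1, -1.0, -1.3]
grip_width: 0.0149
```

```bash

python3 - <<'E'
from h import *
o,M,d=st(); go(581.4,-372.2,200,-90); coppers(cap("wrist"))
E
```

```text
t 53.48 p [618.3 113.8 259.9] yaw -90.27 down err y,z mm/m [ 0.3 -0.4] F [ 0.1 -1.  -1.3] w 14.9 q [-0.89  0.5   0.91  1.6  -0.41  1.24  0.1 ]
GO dx,dy,dz [ 59.7 -34.6 486.2] rx -0.3
blob px [412. 220.] n 6198 top z 3.1 xy 859.9 20.0 LxW 157.4 129.7 yaw 23.0
blob px [257. 265.] n 4893 top z 274.9 xy 618.6 115.9 LxW 55.3 16.0 yaw 89.9
blob px [495. 354.] n 546 top z -670.4 xy 2453.4 -1518.3 LxW 592.0 21.2 yaw 90.0
```

Emit:
jog_arm(
  deltas=[
    {"jaw": 1,"dx": 0,"dy": -2.7,"dz": 37.4,"rx": 0,"ry": 0,"rz": 0},
    {"jaw": 1,"dx": 0,"dy": -2.7,"dz": 37.4,"rx": 0,"ry": 0,"rz": 0},
    {"jaw": 1,"dx": 0,"dy": -2.7,"dz": 37.4,"rx": 0,"ry": 0,"rz": 0},
    {"jaw": 1,"dx": 0,"dy": -2.7,"dz": 37.4,"rx": 0,"ry": 0,"rz": 0},
    {"jaw": 1,"dx": 0,"dy": -2.7,"dz": 37.4,"rx": 0,"ry": 0,"rz": 0},
    {"jaw": 1,"dx": 0,"dy": -2.7,"dz": 37.4,"rx": 0,"ry": 0,"rz": 0},
    {"jaw": 1,"dx": 0,"dy": -2.7,"dz": 37.4,"rx": 0,"ry": 0,"rz": 0},
    {"jaw": 1,"dx": 0,"dy": -2.7,"dz": 37.4,"rx": 0,"ry": 0,"rz": 0},
    {"jaw": 1,"dx": 0,"dy": -2.7,"dz": 37.4,"rx": 0,"ry": 0,"rz": 0},
    {"jaw": 1,"dx": 0,"dy": -2.7,"dz": 37.4,"rx": 0,"ry": 0,"rz": 0},
    {"jaw": 1,"dx": 0,"dy": -2.7,"dz": 37.4,"rx": 0,"ry": 0,"rz": 0},
    {"jaw": 1,"dx": 0,"dy": -2.7,"dz": 37.4,"rx": 0,"ry": 0,"rz": 0},
    {"jaw": 1,"dx": 0,"dy": -2.2,"dz": 37.4,"rx": 0,"ry": 0,"rz": 0},
    {"jaw": 1,"dx": 40,"dy": 0,"dz": 0,"rx": 0,"ry": 0,"rz": 0},
    {"jaw": 1,"dx": 40,"dy": 0,"dz": 0,"rx": 0,"ry": 0,"rz": 0},
    {"jaw": 1,"dx": 0,"dy": 0,"dz": 0,"rx": 0,"ry": 0,"rz": 0},
    {"jaw": 1,"dx": 0,"dy": 0,"dz": 0,"rx": 0,"ry": 0,"rz": 0},
    {"jaw": 1,"dx": 0,"dy": 0,"dz": 0,"rx": 0,"ry": 0,"rz": 0},
  ],
)

```text
t: 55.78
eef_pos: [0.5838, -0.3731, 0.1816]
ee_rot: [0.934, 1.567, -0.638]
contact_force: [0.0, 0.1, -0.8]
grip_width: 0.0155
```

```bash

python3 - <<'E'
from h import *
o,M,d=st(); go(581.2,-372.1,97.4,-90)
E
```

```text
t 55.77 p [ 583.8 -373.1  181.6] yaw -90.11 down err y,z mm/m [3.  2.2] F [ 0.   0.1 -0.8] w 15.5 q [-0.02  0.68  0.84  1.52 -0.53  1.17  0.91]
GO dx,dy,dz [84.1 -2.9 -1.1] rx -0.1
```

Emit:
jog_arm(
  deltas=[
    {"jaw": 1,"dx": 10,"dy": -2.7,"dz": -1,"rx": 0,"ry": 0,"rz": 0},
    {"jaw": 1,"dx": 10,"dy": 0,"dz": 0,"rx": 0,"ry": 0,"rz": 0},
    {"jaw": 1,"dx": 0,"dy": 0,"dz": 0,"rx": 0,"ry": 0,"rz": 0},
    {"jaw": 1,"dx": 0,"dy": 0,"dz": 0,"rx": 0,"ry": 0,"rz": 0},
  ],
)

```text
t: 56.28
eef_pos: [0.5802, -0.3711, 0.1591]
ee_rot: [-2.582, 1.571, 2.128]
contact_force: [0.7, 0.0, -1.0]
grip_width: 0.015
```

```bash

python3 - <<'E'
from h import *
o,M,d=st(); go(581.2,-372.1,97.4,-90)
E
```

```text
t 56.27 p [ 580.2 -371.1  159.1] yaw -90.1 down err y,z mm/m [-0. -0.] F [ 0.7  0.  -1. ] w 15.0 q [-0.02  0.7   0.82  1.55 -0.54  1.14  0.92]
GO dx,dy,dz [61.7  1.   1. ] rx -0.1
```

Emit:
jog_arm(
  deltas=[
    {"jaw": 1,"dx": 10,"dy": 0.7,"dz": 0.7,"rx": 0,"ry": 0,"rz": 0},
    {"jaw": 1,"dx": 12,"dy": 0,"dz": 0,"rx": 0,"ry": 0,"rz": 0},
    {"jaw": 1,"dx": 12,"dy": 0,"dz": 0,"rx": 0,"ry": 0,"rz": 0},
    {"jaw": 1,"dx": 12,"dy": 0,"dz": 0,"rx": 0,"ry": 0,"rz": 0},
    {"jaw": 1,"dx": 8,"dy": 0,"dz": 0,"rx": 0,"ry": 0,"rz": 0},
    {"jaw": 1,"dx": 5,"dy": 0,"dz": 0,"rx": 0,"ry": 0,"rz": 0},
    {"jaw": 1,"dx": 0,"dy": 0,"dz": 0,"rx": 0,"ry": 0,"rz": 0},
    {"jaw": 1,"dx": 0,"dy": 0,"dz": 0,"rx": 0,"ry": 0,"rz": 0},
  ],
)

```text
t: 57.28
eef_pos: [0.5811, -0.372, 0.1006]
ee_rot: [1.123, 1.57, -0.45]
contact_force: [0.1, 0.1, -1.8]
grip_width: 0.015
```

```bash

python3 - <<'E'
from h import *
o,M,d=st(); go(581.2,-372.1,97.4,-90)
E
```

```text
t 57.27 p [ 581.1 -372.   100.6] yaw -90.1 down err y,z mm/m [0.8 0.4] F [ 0.1  0.1 -1.8] w 15.0 q [ 0.    0.75  0.78  1.59 -0.59  1.05  0.95]
GO dx,dy,dz [3.2 0.1 0.1] rx -0.1
```

Inserted freely. Lower 3 mm, release, and lift for a check view.

Emit:
jog_arm(
  deltas=[
    {"jaw": 1,"dx": 3,"dy": 0,"dz": 0,"rx": 0,"ry": 0,"rz": 0},
    {"jaw": 1,"dx": 0,"dy": 0,"dz": 0,"rx": 0,"ry": 0,"rz": 0},
    {"jaw": -0.3,"dx": 0,"dy": 0,"dz": 0,"rx": 0,"ry": 0,"rz": 0},
    {"jaw": -0.3,"dx": 0,"dy": 0,"dz": 0,"rx": 0,"ry": 0,"rz": 0},
    {"jaw": -0.3,"dx": 0,"dy": 0,"dz": 0,"rx": 0,"ry": 0,"rz": 0},
    {"jaw": -0.3,"dx": -20,"dy": 0,"dz": 0,"rx": 0,"ry": 0,"rz": 0},
    {"jaw": -0.3,"dx": -40,"dy": 0,"dz": 0,"rx": 0,"ry": 0,"rz": 0},
    {"jaw": -0.3,"dx": -60,"dy": 0,"dz": 0,"rx": 0,"ry": 0,"rz": 0},
    {"jaw": -0.3,"dx": -50,"dy": 0,"dz": 0,"rx": 0,"ry": 0,"rz": 0},
    {"jaw": -0.3,"dx": 0,"dy": 0,"dz": 0,"rx": 0,"ry": 0,"rz": 0},
    {"jaw": -0.3,"dx": 0,"dy": 0,"dz": 0,"rx": 0,"ry": 0,"rz": 0},
    {"jaw": -0.3,"dx": 0,"dy": 0,"dz": 0,"rx": 0,"ry": 0,"rz": 0},
  ],
)

```text
t: 58.78
eef_pos: [0.5804, -0.371, 0.2657]
ee_rot: [-2.285, 1.568, 2.426]
contact_force: [-0.0, -0.3, 0.3]
grip_width: 0.0553
```

```bash

python3 - <<'E'
from h import *
st(); coppers(cap("wrist")); c=cap("side"); coppers(c); save(c["im"],"side_end.png",1.5)
E
```

```text
t 58.77 p [ 580.4 -371.   265.7] yaw -90.1 down err y,z mm/m [-2.  -1.8] F [-0.  -0.3  0.3] w 55.3 q [-0.04  0.61  0.88  1.43 -0.48  1.32  0.87]
blob px [389. 103.] n 1576 top z 92.6 xy 729.7 -290.3 LxW 38.6 30.7 yaw -86.4
blob px [259. 180.] n 1069 top z 112.6 xy 581.8 -371.8 LxW 59.1 15.2 yaw 89.5
blob px [501. 348.] n 359 top z -670.5 xy 2457.0 -1960.0 LxW 378.8 16.4 yaw -89.3
blob px [477.  76.] n 959 top z -666.6 xy 2405.4 1758.1 LxW 996.4 122.3 yaw -89.8
blob px [337.  50.] n 112 top z -668.2 xy 1515.2 2227.2 LxW 65.9 16.9 yaw -3.2
blob px [348. 186.] n 1461 top z 4.3 xy 861.3 18.0 LxW 156.5 128.6 yaw 23.6
blob px [335. 270.] n 484 top z 93.1 xy 731.1 -295.9 LxW 38.4 32.5 yaw -33.3
blob px [273. 305.] n 342 top z 112.8 xy 581.3 -373.8 LxW 59.6 15.6 yaw 89.6
```

View pics/side_end.png

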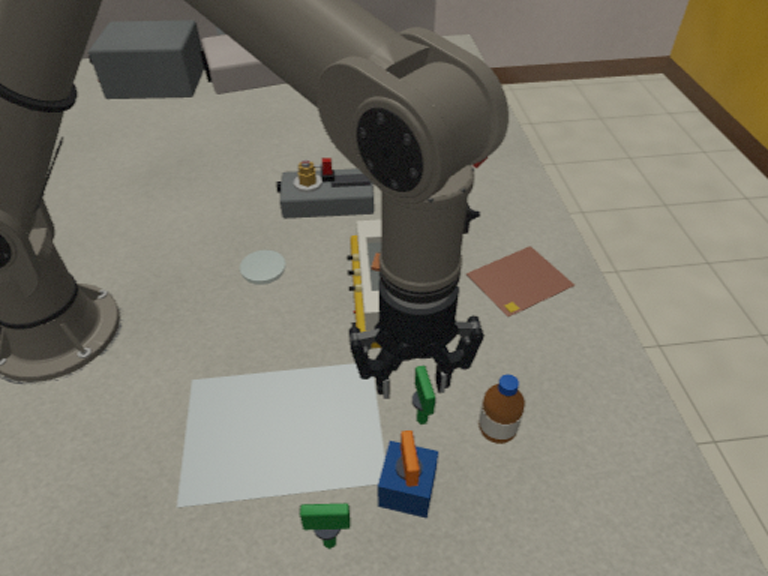

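The key is upright in its stand, with its top at 112.6 mm as at the start, and the pin tab is at the nut (327,168). Last, a scene check of the tray and the drive.

```bash

python3 - <<'E'
from h import *
c=cap("scene"); P=cloud(c); hsv=cv2.cvtColor(c["im"],cv2.COLOR_RGB2HSV)
m=((hsv[...,0]<16)|(hsv[...,0]>172))&(hsv[...,1]>100)&(abs(P[...,2]-.074)<.01)
k,l,s,cc=cv2.connectedComponentsWithStats(m.astype(np.uint8))
for i in range(1,k):
    if s[i,4]>15: print(s[i,4],cc[i].round(),np.nanmedian(P[l==i],0).round(3))
save(c["im"][150:330,190:430],"scene_end.png",3)
E
```

```text
32 [170. 166.] [ 0.588 -0.356  0.079]
120 [163. 215.] [ 0.747 -0.269  0.076]
109 [256. 218.] [ 0.612 -0.025  0.073]
225 [279. 227.] [0.603 0.048 0.073]
18 [376. 243.] [0.521 0.319 0.077]
```

View pics/scene_end.png

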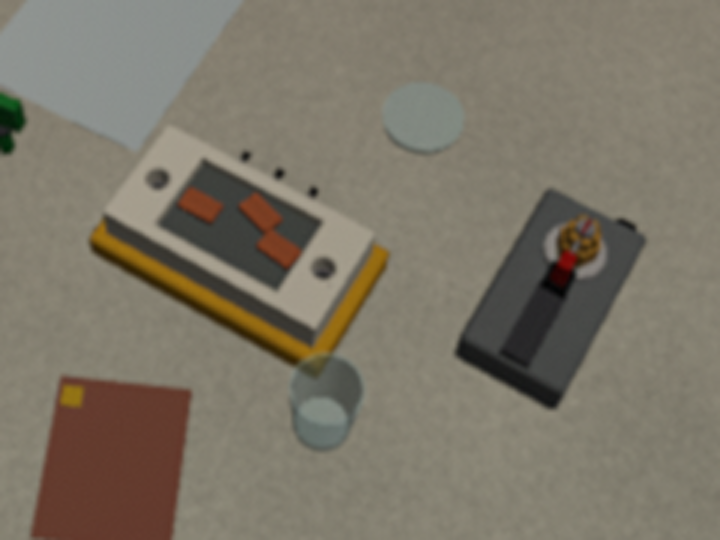

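A coupon in the tray has been knocked, and now sits skewed at crop (260,212). I'll look from above.

Emit:
jog_arm(
  deltas=[
    {"jaw": -0.3,"dx": 0,"dy": 3.4,"dz": -39,"rx": 0,"ry": 0,"rz": 0},
    {"jaw": -0.3,"dx": 0,"dy": 3.4,"dz": -39,"rx": 0,"ry": 0,"rz": 0},
    {"jaw": -0.3,"dx": 0,"dy": 3.4,"dz": -39,"rx": 0,"ry": 0,"rz": 0},
    {"jaw": -0.3,"dx": 0,"dy": 3.4,"dz": -39,"rx": 0,"ry": 0,"rz": 0},
    {"jaw": -0.3,"dx": 0,"dy": 3.4,"dz": -39,"rx": 0,"ry": 0,"rz": 0},
    {"jaw": -0.3,"dx": 0,"dy": 3.4,"dz": -39,"rx": 0,"ry": 0,"rz": 0},
    {"jaw": -0.3,"dx": 0,"dy": 3.4,"dz": -39,"rx": 0,"ry": 0,"rz": 0},
    {"jaw": -0.3,"dx": 0,"dy": 3.4,"dz": -39,"rx": 0,"ry": 0,"rz": 0},
    {"jaw": -0.3,"dx": 0,"dy": 3.4,"dz": -39,"rx": 0,"ry": 0,"rz": 0},
    {"jaw": -0.3,"dx": 0,"dy": 3.4,"dz": -39,"rx": 2,"ry": 0,"rz": 0},
    {"jaw": -0.3,"dx": 0,"dy": 0,"dz": 0,"rx": 0,"ry": 0,"rz": 0},
    {"jaw": -0.3,"dx": 0,"dy": 0,"dz": 0,"rx": 0,"ry": 0,"rz": 0},
    {"jaw": -0.3,"dx": 0,"dy": 0,"dz": 0,"rx": 0,"ry": 0,"rz": 0},
  ],
)

```text
t: 60.55
eef_pos: [0.6153, 0.0162, 0.2672]
ee_rot: [0.061, 1.57, -1.549]
contact_force: [0.5, -0.3, -0.7]
grip_width: 0.0555
```

```bash

python3 - <<'E'
from h import *
st(); c=cap("wrist"); coppers(c); P=cloud(c); x,y,z=[P[...,i]*1000 for i in range(3)]
m=(abs(x-615)<42)&(abs(y-18)<66)&(z>69); print("above floor z pct",np.percentile(z[m],[5,50,95,99.5]).round(1))
save(c["im"][20:290,130:390],"w10.png",2)
E
```

```text
t 60.55 p [615.3  16.2 267.2] yaw -92.26 down err y,z mm/m [0.  0.6] F [ 0.5 -0.3 -0.7] w 55.5 q [-0.77  0.48  0.94  1.63 -0.4   1.25  0.21]
blob px [421. 151.] n 7164 top z 3.0 xy 860.0 19.9 LxW 158.3 128.1 yaw 22.9
blob px [246. 143.] n 1667 top z 74.6 xy 605.9 47.3 LxW 87.8 36.1 yaw 56.2
blob px [256. 208.] n 739 top z 74.8 xy 612.7 -26.3 LxW 40.6 23.4 yaw 86.9
blob px [501. 349.] n 358 top z -669.2 xy 2455.0 -1653.4 LxW 396.0 15.2 yaw 90.0
above floor z pct [ 73.9 320.9 341.2 344.1]
```

View pics/w10.png

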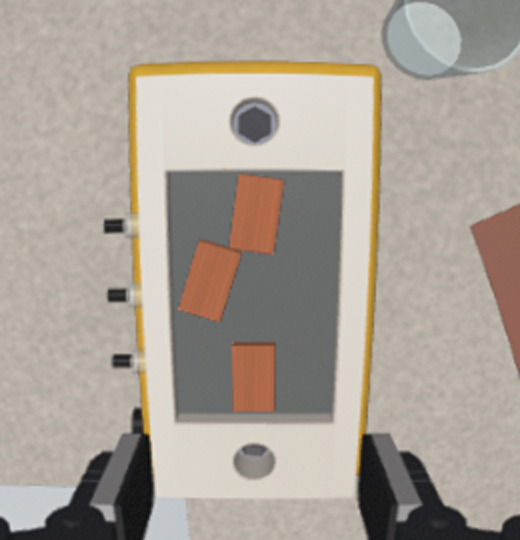

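All three coupons are still in the tray and flat. Tops are at 74.6 to 74.8 mm and none overlap. The middle one was knocked toward −x, at crop (210,280), and its neighbour is slightly skewed. It's too close to the tray wall to re-grip without pressing on the cell, and the requirement still holds, so I'm handing in.

```bash
python3 -c "
from h import *
st(); print(job_done())"
```

```text
t 60.6 p [615.4  16.3 267.3] yaw -92.26 down err y,z mm/m [0.1 0.3] F [ 0.6 -0.2 -0.4] w 55.5 q [-0.77  0.48  0.94  1.63 -0.4   1.25  0.21]
the job is handed in; nothing more can be done
None
```

The job is handed in at about 61 s: everything asked for is done, but two of the three coupons no longer sit square in the tray.

- **Nut and pin:** I turned the castle nut 41.5° clockwise to the next slot and saw the slot lined up before touching the pin. I then pushed the pin to its stop. The tab now stands 44.4 mm from the spindle's axis; 44 mm is fully home.
- **Coupons:** I laid all three flat in the tray, side by side along y, before using the key.
- **Screws:** I turned both clockwise until the torque climbed well above the friction, to about 0.3 N·m in bore B and 0.4 N·m in bore A. I had no direct reading of the screw angles; the stops are inferred from the torque and the turn.
- **Key:** It is back upright in the blue stand, its top at the same height as at the start.
- **Glassware:** I did not touch it, and it was in place in the last pictures.

**What disagreed:** the last pictures showed that one coupon had been knocked towards the tray's −x wall after I placed it, and it skewed its neighbour. All three still lie flat inside the tray with none overlapping. I left them because gripping the knocked one so close to the wall risked pressing on the cell.

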